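# Lock the tail-rest screw of the aeroplane jig

### The job

Gently slide the loose open-ended spanner fully onto the lower nut of the jig, its handle lying beside the stop pin so that the pin keeps it from turning clockwise, and let go of it. Then gently swing the ring spanner that is on the jam nut clockwise until the spring washer is squeezed flat and it comes to a hard stop, and pull it up firmly against that stop with some 10 to 15 N on the handle, without the lower nut turning along and without forcing it with over 20 N. Leave both spanners in place on the nuts and do not disturb the things standing around.

Things in the scene. Friction and masses are not known exactly. Their poses are not given: they have to be found in the camera images.
- jig: Grey steel base plate fixed to the bench, 12 mm thick, with an upright screw. Origin on the screw's axis at bench level, z up. The plate reaches from x = -60 to +70 and y = -190 to +60 mm. Stacked on the screw: lower nut, thin dark spring washer, jam nut in the ring of a ring spanner (52 mm across, underside 33 mm above the bench); a 27 mm black rubber pad tops the screw, 78 mm above the bench.
- lower_nut_centre (a point): Centre of the lower hexagon nut (steel, 36 mm across flats, 17 mm high, lying on the plate), 20.5 mm above the bench on the screw's axis. Frame turns with the nut, at first like the jig's: z up, flats face +x and -x, corners point to +y and -y. Not held, it turns at about 0.06 N m. The open-ended spanner belongs on it with the jaw pointing to +y, the handle lying along -y.
- spanner_grip (a point): Loose open-ended steel spanner (0.28 to 0.44 kg, 10 mm thick), flat on the bench. This point is the middle of its upright black grip tab: 34 mm long along the handle, 12 mm thick across it, 40 mm high, standing on the handle (foot 10 mm, middle 30 mm, top 50 mm above the spanner's underside). Frame: x along the handle towards the open jaw, z up.
- spanner_jaw (a point): Centre of the spanner's open jaw, 150 mm from the tab in +x of the spanner, 5 mm above its underside. Mouth 38 mm wide, parallel, open to +x, flared at the tips, which reach 23 mm beyond this point; its bottom is 21.5 mm behind this point. Jaw 60 mm wide outside, handle 20 mm. Fully on, this point is within 1 mm of the screw's axis, the nut's corner touches the mouth's bottom, and it lies flat on the plate.
- stop_pin: Upright steel stop pin, 12 mm diameter, 24 mm high, fixed on the plate: origin at the centre of its foot, 100 mm from the screw's axis to the jig's -y and 18.6 mm to its -x. The open-ended spanner's handle lies on its +x side with about 2.6 mm to spare and bears on it when the nut is loaded clockwise. It may bear with no more than 25 N.
- ring_spanner_handle (a point): Middle of the steel bar handle of the ring spanner fitted on the jam nut, 95 mm from the axis, 37.5 mm above the bench. Bar 14 mm wide, 9 mm high, ending in a 22 mm round eye 130 mm from the axis. It stands to the jig's -x side and swings clockwise seen from above, there towards +y. Friction 0.17 N m, growing to 0.3 as the washer is squeezed; then it stops hard. It stays where it is left.
- jam_nut: Jam nut with its ring spanner, which turn as one; origin on the screw's axis, 29 mm above the bench, z up. How far it must turn until the washer is flat differs each time and cannot be seen (roughly 0.25 to 0.85 rad relative to the lower nut): feel for the hard stop.
- lower_nut (a joint): Angle (rad) of the lower nut on the screw, 0 at the start, growing clockwise from above. Held, it takes up the slack of spanner and stop pin and yields 0.2 to 0.3 under the full pull, no more than 0.4; a nut that is not held turns on and on.
- jar: Bystander: glass jar with a steel lid, 66 mm diameter, 85 mm high, origin under its centre.
- can: Bystander: steel can, 72 mm diameter, 120 mm high, origin under its centre.
- wheel: Bystander: small black rubber model-aeroplane wheel lying flat, 64 mm diameter, 26 mm high, origin under its centre.
Things that resemble listed ones, but are neither listed nor needed, are in the scene too. Leave any blue or purple look-alike of the part that bears spanner_grip alone.

How it is judged:
By the outcome, as a careful person would: the job done as asked, in the order asked, and still so for the second after the job is handed in, with the robot touching nothing.
It also fails if it takes over 67 s, if anything falls off the work surface, if the arm or the gripper's body presses on something with over 40 N, if the wrist force passes 120 N, or if a joint passes its speed limit or range.

### The arm

A 7-joint arm with a two-finger parallel gripper is mounted at the origin on the work surface. World frame = base frame: x ahead of the robot, y to its left, z up, the work surface at z = 0. Lengths are in mm, angles in rad, forces in N, time in s.
With the tool pointing down it reaches from about 400 to 875 mm from the base axis. Payload 4.4 kg.
Tool frame: the origin (TCP) lies at the very end of the fingers, on their centre line; the grasp point (between the pads) lies 19 mm behind it (grip_depth is the distance from the TCP to the grasp point, in mm); z points along the fingers, y is the direction in which the jaws open and shut (so a half turn about z gives the same grasp; the last joint's range is limited). The gripper opens to 85 mm and grips with 20 to 120 N. Pads are 22 mm wide; open, the fingers measure 114 mm over their backs; the gripper's body (76 mm by 85 mm) begins 54 mm behind the grasp point. The pads swing forward as they close: fully open they stand 13 mm farther back than shut.
Start: joints at [1.21, 0.628, 0.038, 1.517, -0.027, 0.996, -0.02], TCP at [188.884, -621.965, 231.313] pointing down, gripper open.
Joint ranges: [-3.06, 3.06], [-0.37, 2.12], [-1.25, 1.32], [0.18, 2.47], [-1.1, 4.24], [0.23, 1.98], [-2.94, 2.94]. Speed limits (rad/s): [2.57, 2.57, 3.14, 3.14, 3.14, 3.14, 3.14].

### API

Orientations are given as [roll, pitch, yaw] about the fixed x, y, z axes, in that order (R = Rz(yaw) Ry(pitch) Rx(roll)).
In Python, from cell import read_state, get_image, finish_job, recognise, outline_of, grip_depth gives the robot as it stands. The module is installed in compiled form; this text tells all that it offers.
- The arm moves only by the tool send_rows, never from a script. Its argument "rows" is a list of rows, each a list of 5 numbers: the gripper command: -1 is shut, 1 is fully open, values between are in proportion, then the shift along the tool's x, y, z in m, then the turn about the tool's z in rad. In form: [[claw, tx, ty, tz, roll], ...]. A call has 1 to 12 rows; each row shifts and turns the pose as measured when the row begins, along the tool's axes as they then stand; what a row does not reach is not made up. A row lasts 1/12 s, in which the tool goes at most 41.7 mm and 7.16 degrees, less where a joint would pass 70% of its speed; a pose out of reach is approached as far as the arm can. A call with a gripper value outside its range is refused whole. The fingers move at their own pace and stop on an object; the grip force is fixed at half the most. Time passes only in rows, so rows that do not move let the fingers close. It gives the time, the measured TCP pose, the force and the opening at its end, in the units of the state.
- read_state(): the state, without advancing time (a new reading comes with each control period).
- get_image(name): name is "scene" or "top"; returns a dict with "image" (400x640x3 uint8, blue, green, red), "z_map" (400x640 float32, mm along the optical axis (not along the pixel's ray), 0 where there is no reading), "K" (3x3 intrinsics, pixels), "R" (3x3) and "t" (3): a world point X has camera coordinates R X + t. Camera axes: x right, y down, z forward; pixel columns grow to the right and rows downward; lengths in mm; the calibration is good to about 2 mm. A picture is of the moment at which its call begins.
- finish_job(): hands the job in, once; it reports no verdict.
Trained networks look in a picture, given as the dict that the camera call returned (one of the last four; its "shot" number tells which), for a name from the list of things; names that differ only in an ending like _2 or _b are one class to them, and where a whole thing is asked for, a point or a joint stands for the part that bears it (a point fixed in the world has none). Each returns a list of dicts, best first, with "score" (0 to 1); they miss things now and then, are a little off and sometimes report something else, mostly with a low value. They report only what shows in the picture. A call takes as long as a camera call. They do not tell look-alikes from the thing itself.
- recognise(picture, query): "box" ([left, top, right, bottom] in pixels, round what is visible of it).
- outline_of(picture, query): "mask" (400x640 bool, what is visible of it) and "box" ([left, top, right, bottom] in pixels, round what is visible of it).
The state is a dict: "clock": time; "qpos": joint angles; "qd": joint speeds; "tau": joint torques, N m; "eef_pos": TCP position; "tool_rot": TCP orientation; "force": force on the tool from outside, world axes, zero at the start; "torque": the same for the moment, N m; "width": finger opening in mm.
Only numpy, scipy, OpenCV 4.12 (cv2) and the standard library are available. Lean on these libraries where they do the work, as an engineer would, in place of code of your own. Each camera call takes 0.05 s, during which the arm holds its last target.

## Working session

There is one attempt and no reset: what is moved stays moved. The work goes in short steps, Python scripts to look and compute and a tool call to move; the robot and the scene stay as the last step left them, time stands still between calls to the robot, and variables do not carry over. Pictures are saved under pics/ and viewed, and the job is handed in when it is done.

Besides the shell and the picture viewer there is one more tool, called after "Request:" as name([rows], argument=value, ...), one row to a line, values as JSON. send_rows: Moves the arm, as the interface text tells. Its arguments: {"type":"object","properties":{"rows":{"type":"array"}},"required":["rows"]}

```bash
mkdir -p pics; ls; python3 - <<'E'
from cell import *
import cv2, numpy as np
s=read_state(); print(s)
print(grip_depth)
for n in ("scene","top"):
    p=get_image(n); cv2.imwrite(f"pics/{n}0.png",p["image"]); print(n,p["K"],p["R"],p["t"],p["shot"])
    np.savez(f"{n}0.npz",img=p["image"],z=p["z_map"],K=p["K"],R=p["R"],t=p["t"])
    for q in ("jig","spanner_grip","ring_spanner_handle","stop_pin","jar","can","wheel"):
        print(q,[(np.round(d["score"],2),np.round(d["box"])) for d in recognise(p,q)])
E
```

```text
pics
{'clock': 0.0, 'qpos': array([ 1.21017579,  0.62933888,  0.03843953,  1.51838608, -0.02700879,
        0.99629612, -0.02001719]), 'qd': array([ 1.70030782e-03, -8.80244056e-05,  8.45696973e-04, -1.67217156e-03,
       -3.25259078e-04,  2.21080079e-04, -6.94078617e-04]), 'tau': array([-8.72351825e-05, -5.63404691e+01,  1.22633614e+00, -1.93445206e+01,
        1.10692374e-02,  1.03214852e-02,  2.29120548e-05]), 'eef_pos': array([ 188.71616997, -621.33920335,  230.38796048]), 'tool_rot': array([-3.13968215e+00,  1.64943758e-05,  2.94800130e-01]), 'force': array([ 0.19308251,  0.38699167, -0.87824368]), 'torque': array([-0.04405794,  0.02245154,  0.01202222]), 'width': 85.39484842530517}
18.700000000000003
scene [[464.5480149    0.         316.64460183]
 [  0.         464.5480149  194.74711135]
 [  0.           0.           1.        ]] [[-0.60803299  0.79362227  0.02143745]
 [ 0.49928544  0.40324227 -0.76688312]
 [-0.61726001 -0.45558683 -0.64142865]] [ 414.9737372  -151.69324044 1661.8219469 ] 1
jig [(np.float64(0.81), array([286., 207., 379., 273.]))]
spanner_grip [(np.float64(0.
[... 650 characters left out ...]
21644 -0.09855501]
 [ 0.09851384  0.00661302 -0.99511371]] [-108.87762509  504.89100475 1192.813555  ] 2
jig [(np.float64(0.62), array([255., 162., 332., 226.])), (np.float64(0.54), array([268., 178., 282., 226.]))]
spanner_grip [(np.float64(0.66), array([378., 176., 406., 231.])), (np.float64(0.62), array([327., 247., 384., 288.])), (np.float64(0.59), array([423., 171., 482., 194.]))]
ring_spanner_handle [(np.float64(0.88), array([271., 178., 286., 227.]))]
stop_pin [(np.float64(0.3), array([378., 174., 406., 230.]))]
jar [(np.float64(0.64), array([165., 146., 190., 167.]))]
can [(np.float64(0.76), array([147., 223., 185., 247.]))]
wheel [(np.float64(0.86), array([171., 184., 188., 204.]))]
```

```bash
python3 - <<'E'
import cv2
t=cv2.imread("pics/top0.png"); s=cv2.imread("pics/scene0.png")
cv2.imwrite("pics/top_c.png",cv2.resize(t[130:310,230:500],(800,533),interpolation=cv2.INTER_CUBIC))
cv2.imwrite("pics/scene_c.png",cv2.resize(s[130:300,210:460],(800,544),interpolation=cv2.INTER_CUBIC))
E
```

```text
(no output)
```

View pics/top0.png

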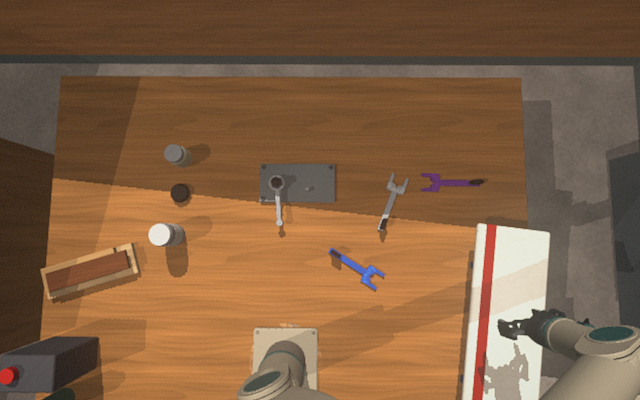

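View pics/top_c.png

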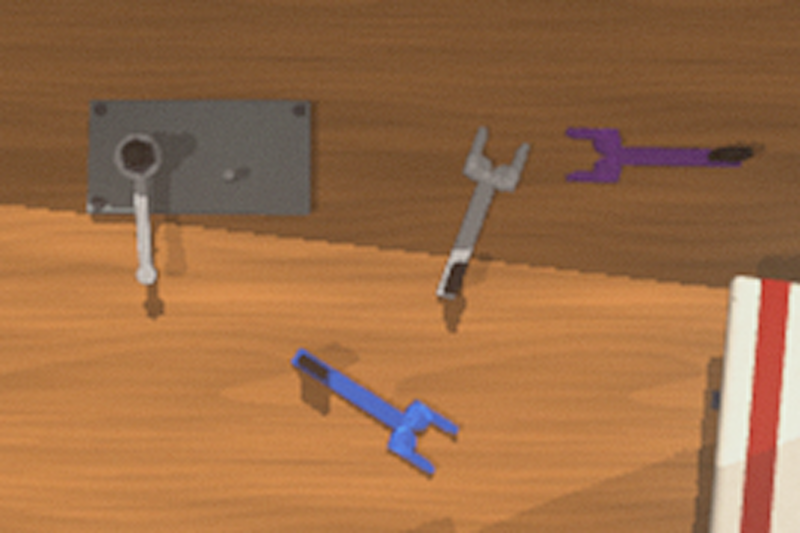

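View pics/scene_c.png

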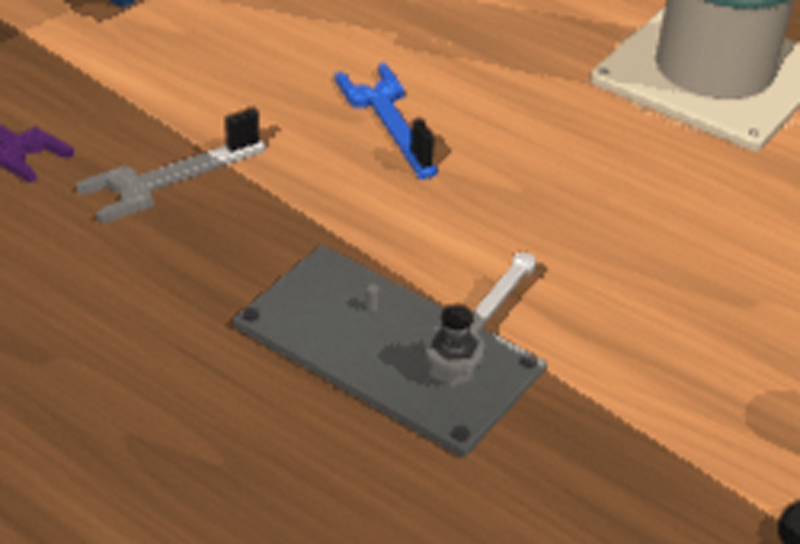

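```bash
cat > h.py <<'E'
import numpy as np, cv2
def pts(z,K,R,t):
    v,u=np.mgrid[0:z.shape[0],0:z.shape[1]]
    x=(u-K[0,2])/K[0,0]*z; y=(v-K[1,2])/K[1,1]*z
    P=np.stack([x,y,z],-1)-t
    W=P@R  # R^T (p-t)
    W[z<=0]=np.nan
    return W
def proj(X,K,R,t):
    c=np.asarray(X,float)@R.T+t
    return np.stack([K[0,0]*c[...,0]/c[...,2]+K[0,2],K[1,1]*c[...,1]/c[...,2]+K[1,2]],-1)
def unproj(uv,z,K,R,t):
    uv=np.atleast_2d(np.asarray(uv,float))
    d=np.stack([(uv[:,0]-K[0,2])/K[0,0],(uv[:,1]-K[1,2])/K[1,1],np.ones(len(uv))],-1)@R
    o=-R.T@t
    return o+d*((z-o[2])/d[:,2])[:,None]
E
python3 - <<'E'
from h import *
for n in ("top","scene"):
    d=np.load(n+"0.npz"); W=pts(d["z"],d["K"],d["R"],d["t"])
    if n=="top": boxes={"plate":(258,160,340,206),"sp":(372,172,412,236),"ring":(265,172,292,228),"bench":(340,120,372,160)}
    else: boxes={"plate":(280,200,385,275),"sp":(232,160,295,200)}
    for k,(a,b,c,e) in boxes.items():
        w=W[b:e,a:c].reshape(-1,3); zz=w[:,2]; 
        print(n,k,np.nanmin(zz),np.nanmax(zz)); h,ed=np.histogram(zz[~np.isnan(zz)],bins=np.arange(-10,130,4)); print([(int(x),int(y)) for x,y in zip(ed,h) if y])
    sel=W[b:e,a:c]
    for lo,hi,name in ((8,16,"plate"),(70,84,"pad"),(40,56,"tab")):
        m=(W[...,2]>lo)&(W[...,2]<hi)&(W[...,0]>400)&(W[...,0]<640)&(abs(W[...,1])<450)
        if m.sum(): print(name,m.sum(),W[m].min(0),W[m].max(0),W[m].mean(0))
E
```

```text
top plate -6.25212680765364 82.40467392935179
[(-10, 2), (-6, 141), (-2, 488), (2, 220), (6, 429), (10, 1497), (14, 666), (18, 36), (22, 1), (26, 1), (34, 13), (38, 69), (42, 114), (46, 18), (50, 2), (54, 2), (58, 1), (62, 2), (70, 2), (74, 22), (78, 26), (82, 3)]
top sp -6.647239963114935 55.94375225555116
[(-10, 7), (-6, 321), (-2, 1204), (2, 556), (6, 194), (10, 183), (14, 32), (18, 2), (22, 1), (26, 2), (30, 2), (34, 2), (38, 1), (42, 7), (46, 14), (50, 22), (54, 2)]
top ring -6.25212680765364 82.40467392935179
[(-10, 2), (-6, 100), (-2, 328), (2, 122), (6, 103), (10, 336), (14, 143), (18, 9), (34, 9), (38, 113), (42, 159), (46, 21), (50, 2), (54, 2), (58, 1), (62, 2), (70, 2), (74, 22), (78, 26), (82, 3)]
top bench -7.204642881505339 8.153248876430585
[(-10, 3), (-6, 210), (-2, 739), (2, 308), (6, 14)]
plate 2720 [ 401.39730407 -449.66768556    8.00065217] [639.26001272 427.605185    15.99143244] [568.0189382  -70.04286288  12.10964322]
pad 97 [400.36164968  23.93062445  70.58288192] [638.69574843 371.39236965  83.9667865 ] [548.43314945 178.41864045  78.66136414]
tab 348 [ 400.
[... 324 characters left out ...]
5), (50, 11), (54, 8), (58, 10), (62, 10), (66, 9), (70, 8), (74, 29), (78, 31)]
scene sp -7.712185676445991 54.58956515908032
[(-10, 7), (-6, 421), (-2, 1313), (2, 317), (6, 193), (10, 133), (14, 16), (18, 13), (22, 10), (26, 10), (30, 14), (34, 13), (38, 9), (42, 13), (46, 20), (50, 7), (54, 1)]
plate 2750 [ 401.1453233  -449.01363027    8.0092262 ] [639.96547538 409.89991515  15.98195618] [573.83791717 -42.63674901  11.91555763]
pad 208 [403.20719226  19.60126206  70.06418677] [639.79846448 410.19310167  83.98194236] [485.16676113 265.37031681  77.5122259 ]
tab 439 [ 402.29323559 -324.6292045    40.13038525] [600.63598363 410.12049082  55.64174201] [496.92388652  96.55621387  45.10473265]
```

```bash
cat > fit.py <<'E'
from h import *
from scipy.optimize import minimize
from scipy.ndimage import map_coordinates
def load(n):
    d=np.load(n+".npz"); return d
def gradmag(img):
    f=cv2.GaussianBlur(img.astype(np.float32),(0,0),0.8)
    gx=cv2.Sobel(f,cv2.CV_32F,1,0,ksize=3);gy=cv2.Sobel(f,cv2.CV_32F,0,1,ksize=3)
    return np.minimum(np.sqrt((gx**2+gy**2).sum(-1)),250)
def seg(a,b,n=60):
    s=np.linspace(0,1,n)[:,None]; return np.asarray(a)*(1-s)+np.asarray(b)*s
def place(P,p):
    c,s=np.cos(p[2]),np.sin(p[2]); Q=P.copy(); Q[:,0]=c*P[:,0]-s*P[:,1]+p[0]; Q[:,1]=s*P[:,0]+c*P[:,1]+p[1]; return Q
def score(p,P,cams):
    Q=place(P,p); r=0
    for g,d in cams:
        uv=proj(Q,d["K"],d["R"],d["t"]); r+=map_coordinates(g,[uv[:,1],uv[:,0]],order=1).mean()
    return -r
def fit(P,p0,names,span=(8,8,.06),seed=0):
    cams=[]
    for n in names:
        d=load(n); cams.append((gradmag(d["img"]),{k:d[k] for k in "KRt"}))
    from scipy.optimize import differential_evolution as DE
    r=DE(score,[(a-b,a+b) for a,b in zip(p0,span)],args=(P,cams),seed=seed,popsize=25,tol=1e-6,maxiter=200)
    return r.x,r.fun
def plate():
    z=12; c=[(-60,-190,z),(70,-190,z),(70,60,z),(-60,60,z)]
    return np.vstack([seg(c[i],c[(i+1)%4]) for i in range(4)])
def spanner(z0=0): # origin at tab centre, x to jaw
    z=10+z0; L=[]
    for s in (1,-1):
        L+= [seg((20,10*s,z),(112,10*s,z),90), seg((150,30*s,z),(170,30*s,z),20),seg((132,19*s,z),(165,19*s,z),30)]
    T=50+z0; c=[(-17,-6,T),(17,-6,T),(17,6,T),(-17,6,T)]
    L+=[seg(c[i],c[(i+1)%4],30) for i in range(4)]
    return np.vstack(L)
E
python3 - <<'E'
from fit import *
for ns in (["top0"],["scene0"],["top0","scene0"]):
    print(ns,"plate",fit(plate(),(560,2,0),ns,(25,40,.08)))
d=load("top0")
a=unproj([383,223],50,d["K"],d["R"],d["t"])[0]; b=unproj([398,184],10,d["K"],d["R"],d["t"])[0]
print(a,b,np.linalg.norm((a-b)[:2])); yaw=np.arctan2(b[1]-a[1],b[0]-a[0])
pc=unproj([277,182.5],78,d["K"],d["R"],d["t"])[0]; print("pad",pc)
for ns in (["top0"],["scene0"],["top0","scene0"]):
    print(ns,"sp",fit(spanner(),(a[0],a[1],yaw),ns,(12,12,.1)))
E
```

```text
['top0'] plate (array([5.69788890e+02, 3.49121378e+01, 2.84977138e-03]), np.float64(-140.22528076171875))
['scene0'] plate (array([5.73075725e+02, 3.71834790e+01, 5.17503006e-03]), np.float64(-133.65386962890625))
['top0', 'scene0'] plate (array([5.70829458e+02, 3.50667544e+01, 5.58952303e-03]), np.float64(-260.82647705078125))
[ 440.18020139 -310.60530049   50.        ] [ 572.36609982 -368.54219655   10.        ] 144.32531194862943
pad [564.5301953   27.09830339  78.        ]
['top0'] sp (array([ 4.38764077e+02, -3.12524939e+02, -3.70717525e-01]), np.float64(-210.43666076660156))
['scene0'] sp (array([ 4.41921759e+02, -3.13909545e+02, -3.13080598e-01]), np.float64(-178.2108154296875))
['top0', 'scene0'] sp (array([ 4.40009952e+02, -3.12796370e+02, -3.68287860e-01]), np.float64(-378.2513122558594))
```

```bash
cat > ov.py <<'E'
from fit import *
def circ(r,z,cx=0,cy=0,n=80):
    a=np.linspace(0,2*np.pi,n); return np.stack([cx+r*np.cos(a),cy+r*np.sin(a),0*a+z],-1)
def overlay(name,items,box,out,S):
    d=load(name); a,b,c,e=box
    im=cv2.resize(d["img"][b:e,a:c],None,fx=S,fy=S,interpolation=cv2.INTER_CUBIC)
    for P,p,col in items:
        uv=(proj(place(P,p),d["K"],d["R"],d["t"])-[a,b]+.5)*S-.5
        for u,v in uv:
            cv2.circle(im,(int(round(u)),int(round(v))),0,col,-1)
    cv2.imwrite(out,im)
E
python3 - <<'E'
from ov import *
J=(570.8,35.1,.0056); S=(440,-312.8,-.368)
it=[(plate(),J,(0,255,255)),(circ(13.5,78),J,(0,0,255)),(circ(26,42),J,(0,255,0)),(circ(6,36,-18.6,-100),J,(0,0,255)),(circ(6,12,-18.6,-100),J,(0,255,0)),(spanner(),S,(0,255,255))]
overlay("top0",it,(250,155,410,240),"pics/o1.png",5)
overlay("scene0",it,(230,160,390,280),"pics/o2.png",5)
E
```

```text
(no output)
```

View pics/o1.png

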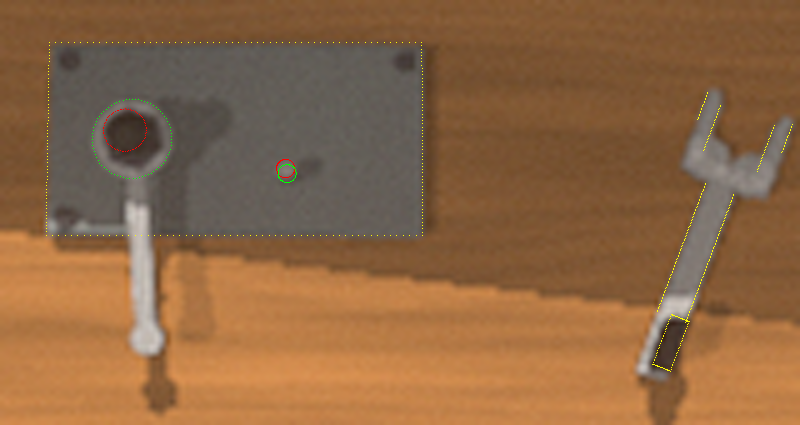

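View pics/o2.png

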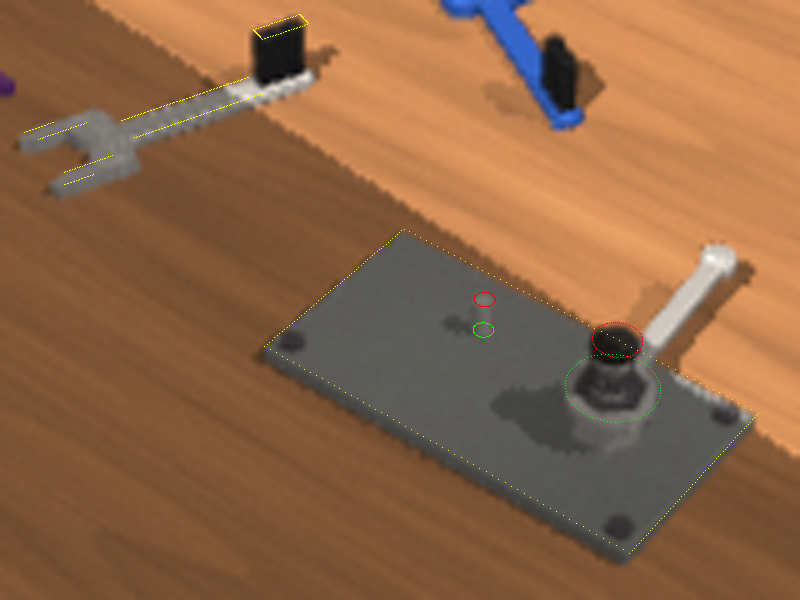

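```bash
cat > plan.py <<'E'
import sys, numpy as np
from cell import read_state
def plan(tx,ty,tz,yaw,n,claw,dec=4):
    s=read_state(); p=s["eef_pos"]; y=s["tool_rot"][2]
    print("clk %.2f pos %s rot %s F %s T %s w %.1f q %s"%(s["clock"],np.round(p,1),np.round(s["tool_rot"],3),np.round(s["force"],1),np.round(s["torque"],2),s["width"],np.round(s["qpos"],2)))
    d=(np.array([tx,ty,tz])-p)/n/1000; dy=yaw-y; dy=(dy+np.pi)%(2*np.pi)-np.pi; dr=-dy/n
    out=[]
    for i in range(n):
        a=y+i*dy/n
        out.append([claw,round(d[0]*np.cos(a)+d[1]*np.sin(a),dec),round(d[0]*np.sin(a)-d[1]*np.cos(a),dec),round(-d[2],dec),round(dr,4)])
    print(out)
if __name__=="__main__":
    a=[float(v) for v in sys.argv[1:]]; plan(*a[:4],int(a[4]),a[5])
E
python3 plan.py 440 -312.8 150 -0.37 18 0.5
```

```text
clk 0.80 pos [ 188.9 -622.   231.3] rot [ 3.141 -0.     0.295] F [-0.5 -0.4 -0. ] T [-0.02  0.    0.05] w 85.5 q [ 1.21  0.63  0.04  1.52 -0.03  1.   -0.02]
[[0.5, np.float64(0.0183), np.float64(-0.0124), np.float64(0.0045), np.float64(0.0369)], [0.5, np.float64(0.0179), np.float64(-0.0131), np.float64(0.0045), np.float64(0.0369)], [0.5, np.float64(0.0174), np.float64(-0.0137), np.float64(0.0045), np.float64(0.0369)], [0.5, np.float64(0.0169), np.float64(-0.0143), np.float64(0.0045), np.float64(0.0369)], [0.5, np.float64(0.0163), np.float64(-0.0149), np.float64(0.0045), np.float64(0.0369)], [0.5, np.float64(0.0158), np.float64(-0.0155), np.float64(0.0045), np.float64(0.0369)], [0.5, np.float64(0.0152), np.float64(-0.0161), np.float64(0.0045), np.float64(0.0369)], [0.5, np.float64(0.0146), np.float64(-0.0167), np.float64(0.0045), np.float64(0.0369)], [0.5, np.float64(0.0139), np.float64(-0.0172), np.float64(0.0045), np.float64(0.0369)], [0.5, np.float64(0.0133), np.float64(-0.0177), np.float64(0.0045), np.float64(0.0369)], [0.5, np.float64(0.0126), np.float64(-0.0182), np.float64(0.0045), np.float64(0.0369)], [0.5, np.float64(0.012), np.float64(-0.0186), np.float64(0.0045), np.float64(0.0369)], [0.5, np.float64(0.0113), np.float64(-0.0191), np.float64(0.0045), np.float64(0.0369)], [0.5, np.float64(0.0105), np.float64(-0.0195), np.float64(0.0045), np.float64(0.0369)], [0.5, np.float64(0.0098), np.float64(-0.0198), np.float64(0.0045), np.float64(0.0369)], [0.5, np.float64(0.0091), np.float64(-0.0202), np.float64(0.0045), np.float64(0.0369)], [0.5, np.float64(0.0083), np.float64(-0.0205), np.float64(0.0045), np.float64(0.0369)], [0.5, np.float64(0.0076), np.float64(-0.0208), np.float64(0.0045), np.float64(0.0369)]]
```

Candidates for the loose spanner, by top-view pixel: steel-grey (394,203), blue (357,268) and purple (455,182). The steel one matches the description. The close crop shows grey steel with a black tab near (384,223), and the fitted tab-to-jaw length agrees. The pictures also show the jig with its screw at (277,184), the pin at (308,188), and the ring handle pointing to world -x.

Request:
send_rows([
  [0.5, 0.018, -0.012, 0.003, 0.037],
  [0.5, 0.018, -0.013, 0.003, 0.037],
  [0.5, 0.017, -0.014, 0.003, 0.037],
  [0.5, 0.017, -0.014, 0.003, 0.037],
  [0.5, 0.016, -0.015, 0.003, 0.037],
  [0.5, 0.016, -0.016, 0.003, 0.037],
  [0.5, 0.015, -0.016, 0.003, 0.037],
  [0.5, 0.015, -0.017, 0.003, 0.037],
  [0.5, 0.014, -0.017, 0.003, 0.037],
  [0.5, 0.013, -0.018, 0.003, 0.037],
  [0.5, 0.013, -0.018, 0.003, 0.037],
  [0.5, 0.012, -0.019, 0.003, 0.037],
])

```text
clock: 1.8
eef_pos: [360.3, -416.1, 194.2]
tool_rot: [3.133, -0.001, -0.184]
force: [0.3, -0.1, 0.2]
width: 64.1
```

```bash
sed -i 's/print(out)/print("\\n".join(str([float(v) for v in r]) for r in out))/' plan.py; python3 plan.py 440 -312.8 130 -0.37 8 0.2
```

```text
clk 1.80 pos [ 360.3 -416.1  194.2] rot [ 3.133e+00 -1.000e-03 -1.840e-01] F [ 0.3 -0.1  0.2] T [ 0.03 -0.02  0.07] w 64.1 q [ 0.69  0.53  0.17  1.85 -0.12  0.76 -0.83]
[0.2, 0.0074, -0.0145, 0.008, 0.0233]
[0.2, 0.0071, -0.0147, 0.008, 0.0233]
[0.2, 0.0068, -0.0148, 0.008, 0.0233]
[0.2, 0.0064, -0.015, 0.008, 0.0233]
[0.2, 0.0061, -0.0151, 0.008, 0.0233]
[0.2, 0.0057, -0.0153, 0.008, 0.0233]
[0.2, 0.0053, -0.0154, 0.008, 0.0233]
[0.2, 0.005, -0.0155, 0.008, 0.0233]
```

Request:
send_rows([
  [0.2, 0.007, -0.0145, 0.008, 0.023],
  [0.2, 0.007, -0.0145, 0.008, 0.023],
  [0.2, 0.007, -0.015, 0.008, 0.023],
  [0.2, 0.0065, -0.015, 0.008, 0.023],
  [0.2, 0.006, -0.015, 0.008, 0.023],
  [0.2, 0.006, -0.015, 0.008, 0.023],
  [0.2, 0.005, -0.0155, 0.008, 0.023],
  [0.2, 0.005, -0.0155, 0.008, 0.023],
  [0.2, 0, 0, 0, 0],
])

```text
clock: 2.55
eef_pos: [450.0, -303.7, 127.8]
tool_rot: [3.136, -0.009, -0.369]
force: [0.5, 1.0, -0.5]
width: 51.5
```

```bash
cat > snap.py <<'E'
from cell import *
import numpy as np,cv2,sys
for n in ("top","scene"):
    p=get_image(n); np.savez(f"{n}{sys.argv[1]}.npz",img=p["image"],z=p["z_map"],K=p["K"],R=p["R"],t=p["t"])
E
python3 plan.py 440 -312.8 130 -0.37 1 0.2; python3 snap.py 1; python3 - <<'E'
from ov import *
overlay("top1",[],(350,160,420,240),"pics/a1.png",6)
overlay("scene1",[],(220,130,300,200),"pics/a2.png",6)
E
```

```text
clk 2.55 pos [ 450.  -303.7  127.8] rot [ 3.136 -0.009 -0.369] F [ 0.5  1.  -0.5] T [ 0.07 -0.04 -0.05] w 51.5 q [ 0.4   0.63  0.21  1.93 -0.21  0.6  -1.19]
[0.2, -0.006, 0.0121, -0.0022, 0.0011]
```

View pics/a1.png

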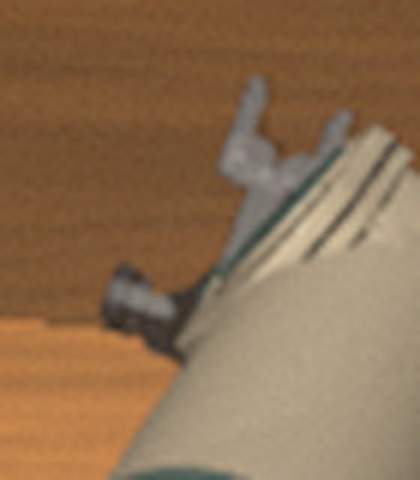

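View pics/a2.png

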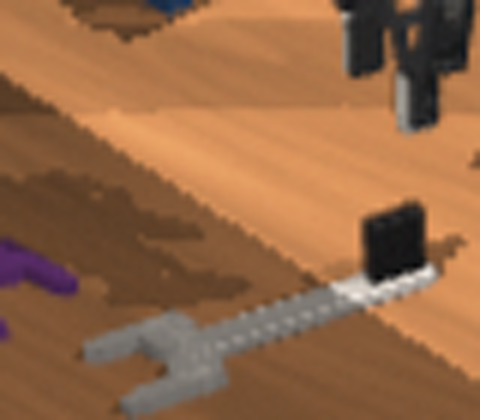

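Request:
send_rows([
  [0.2, -0.003, 0.006, 0.01, 0],
  [0.2, -0.002, 0.004, 0.018, 0],
  [0.2, -0.001, 0.002, 0.018, 0],
  [0.2, 0, 0, 0.008, 0],
  [0.2, 0, 0, 0, 0],
  [0.2, 0, 0, 0, 0],
])

```text
clock: 3.15
eef_pos: [433.8, -327.5, 75.0]
tool_rot: [3.126, -0.016, -0.379]
force: [0.2, 0.7, 0.9]
width: 51.5
```

```bash
python3 plan.py 440 -312.8 15 -0.37 1 0.2; python3 snap.py 2; python3 - <<'E'
from ov import *
S=(440,-312.8,-.368)
overlay("top2",[(spanner(),S,(0,255,255))],(350,160,420,240),"pics/b1.png",6)
overlay("scene2",[(spanner(),S,(0,255,255))],(220,130,310,200),"pics/b2.png",7)
E
```

```text
clk 3.15 pos [ 433.8 -327.5   75. ] rot [ 3.126 -0.016 -0.379] F [0.2 0.7 0.9] T [ 0.02 -0.02 -0.02] w 51.5 q [ 0.47  0.71  0.18  1.97 -0.23  0.47 -1.14]
[0.2, 0.0003, -0.0159, 0.06, -0.0095]
```

View pics/b2.png

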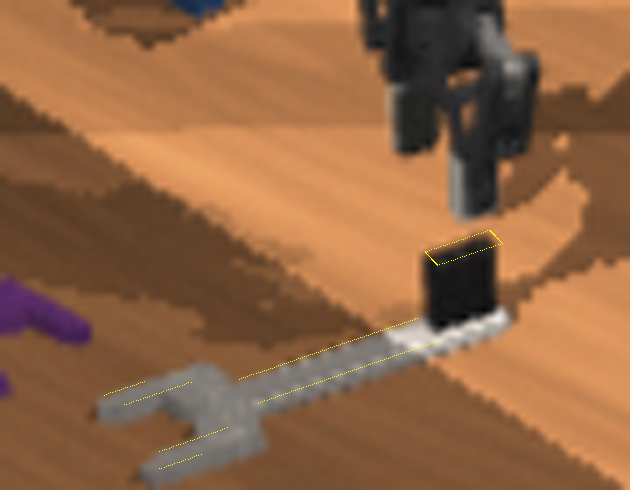

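```bash
python3 plan.py 440 -312.8 75 -0.37 3 0.2
```

```text
clk 3.25 pos [ 434.5 -327.3   75.6] rot [ 3.126 -0.017 -0.379] F [-0.8 -0.8  0. ] T [ 0.02  0.03 -0.02] w 51.5 q [ 0.47  0.71  0.18  1.97 -0.23  0.47 -1.14]
[0.2, -0.0001, -0.0052, 0.0002, -0.0029]
[0.2, -0.0001, -0.0052, 0.0002, -0.0029]
[0.2, -0.0001, -0.0052, 0.0002, -0.0029]
```

Request:
send_rows([
  [0.2, 0, -0.005, 0, 0],
  [0.2, 0, -0.005, 0, 0],
  [0.2, 0, -0.003, 0, 0],
  [0.2, 0, 0, 0, 0],
  [0.2, 0, 0, 0, 0],
])

```text
clock: 3.67
eef_pos: [442.1, -314.0, 78.1]
tool_rot: [3.126, -0.022, -0.377]
force: [0.2, -0.1, -0.2]
width: 51.2
```

```bash
python3 plan.py 440 -312.8 15 -0.37 1 0.2
```

```text
clk 3.67 pos [ 442.1 -314.    78.1] rot [ 3.126 -0.022 -0.377] F [ 0.2 -0.1 -0.2] T [ 0.05 -0.    0.04] w 51.2 q [ 0.44  0.7   0.18  1.97 -0.24  0.46 -1.16]
[0.2, -0.0024, -0.0003, 0.0631, -0.0068]
```

Request:
send_rows([
  [0.2, -0.001, 0, 0.008, 0],
  [0.2, 0, 0, 0.012, 0],
  [0.2, 0, 0, 0.012, 0],
  [0.2, 0, 0, 0.01, 0],
  [0.2, 0, 0, 0.005, 0],
  [0.2, 0, 0, 0.0, 0],
  [0.2, 0, 0, 0, 0],
])

```text
clock: 4.25
eef_pos: [442.6, -314.5, 27.8]
tool_rot: [3.125, -0.023, -0.375]
force: [0.0, 0.9, -1.1]
width: 51.2
```

```bash
python3 plan.py 440 -312.8 15 -0.37 1 0.2; python3 snap.py 3; python3 - <<'E'
from ov import *
overlay("scene3",[],(220,130,310,200),"pics/c2.png",7)
E
```

```text
clk 4.25 pos [ 442.6 -314.5   27.8] rot [ 3.125 -0.023 -0.375] F [ 0.   0.9 -1.1] T [0.07 0.01 0.  ] w 51.2 q [ 0.47  0.79  0.14  1.99 -0.26  0.35 -1.14]
[0.2, -0.003, -0.0006, 0.0128, -0.0051]
```

View pics/c2.png

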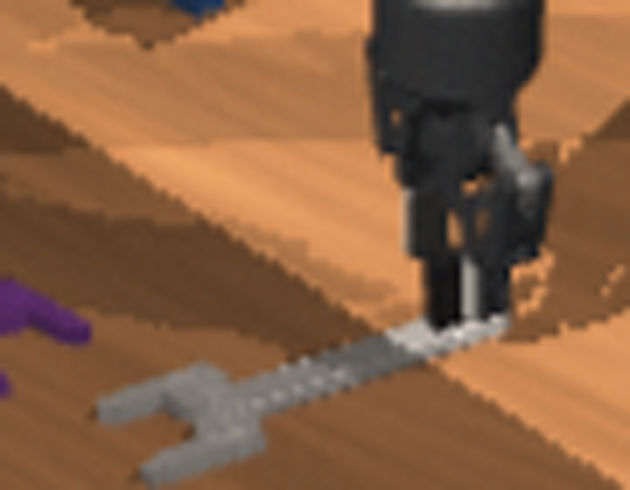

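Request:
send_rows([
  [0.2, -0.002, 0, 0.005, 0],
  [0.2, 0, 0, 0.005, 0],
  [0.2, 0, 0, 0.001, 0],
  [0.2, 0, 0, 0, 0],
  [-1, 0, 0, 0, 0],
  [-1, 0, 0, 0, 0],
  [-1, 0, 0, 0, 0],
  [-1, 0, 0, 0, 0],
  [-1, 0, 0, 0, 0],
  [-1, 0, 0, 0, 0],
])

```text
clock: 5.18
eef_pos: [442.0, -314.8, 17.9]
tool_rot: [3.124, -0.027, -0.375]
force: [0.3, -0.7, -1.7]
width: 11.0
```

```bash
python3 plan.py 440 -312.8 15 -0.37 1 0.2; python3 snap.py 4; python3 - <<'E'
from ov import *
for ns in (["top4"],["scene4"]): pass
overlay("scene4",[],(220,130,310,200),"pics/d2.png",7)
E
```

```text
clk 5.18 pos [ 442.  -314.8   17.9] rot [ 3.124 -0.027 -0.375] F [ 0.3 -0.7 -1.7] T [ 0.07  0.05 -0.  ] w 11.0 q [ 0.47  0.8   0.13  2.   -0.26  0.33 -1.13]
[0.2, -0.0026, -0.0012, 0.0029, -0.0048]
```

View pics/d2.png

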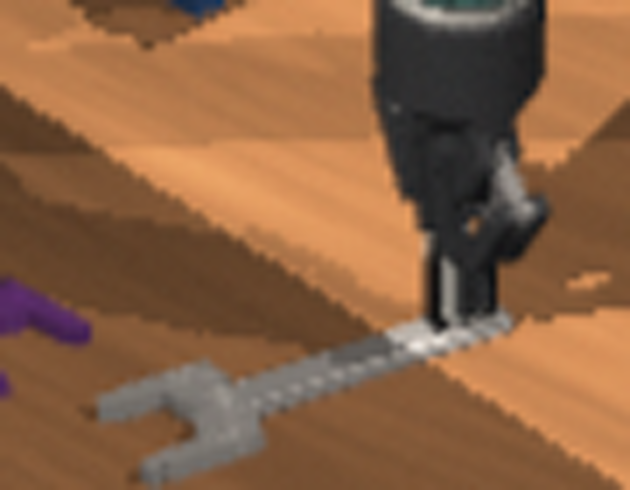

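Request:
send_rows([
  [-1, 0, 0, -0.003, 0],
  [-1, 0, 0, -0.006, 0],
  [-1, 0, 0, -0.01, 0],
  [-1, 0, 0, -0.012, 0],
  [-1, 0, 0, -0.012, 0],
  [-1, 0, 0, -0.012, 0],
  [-1, 0, 0, -0.008, 0],
  [-1, 0, 0, -0.003, 0],
  [-1, 0, 0, 0, 0],
  [-1, 0, 0, 0, 0],
])

```text
clock: 6.12
eef_pos: [438.1, -310.8, 89.6]
tool_rot: [3.126, -0.022, -0.375]
force: [0.2, -0.2, -2.8]
width: 10.9
```

```bash
python3 plan.py 520 -240 90 0.8 12 -1; python3 snap.py 5; python3 - <<'E'
from ov import *
overlay("scene5",[],(210,110,310,200),"pics/e2.png",7)
E
```

```text
clk 6.12 pos [ 438.1 -310.8   89.6] rot [ 3.126 -0.022 -0.375] F [ 0.2 -0.2 -2.8] T [0.12 0.14 0.01] w 10.9 q [ 0.43  0.68  0.19  1.98 -0.23  0.48 -1.16]
[-1.0, 0.0042, -0.008, -0.0, -0.0979]
[-1.0, 0.005, -0.0075, -0.0, -0.0979]
[-1.0, 0.0057, -0.007, -0.0, -0.0979]
[-1.0, 0.0063, -0.0064, -0.0, -0.0979]
[-1.0, 0.0069, -0.0058, -0.0, -0.0979]
[-1.0, 0.0075, -0.0051, -0.0, -0.0979]
[-1.0, 0.0079, -0.0043, -0.0, -0.0979]
[-1.0, 0.0083, -0.0035, -0.0, -0.0979]
[-1.0, 0.0086, -0.0027, -0.0, -0.0979]
[-1.0, 0.0088, -0.0019, -0.0, -0.0979]
[-1.0, 0.009, -0.001, -0.0, -0.0979]
[-1.0, 0.009, -0.0001, -0.0, -0.0979]
```

View pics/e2.png

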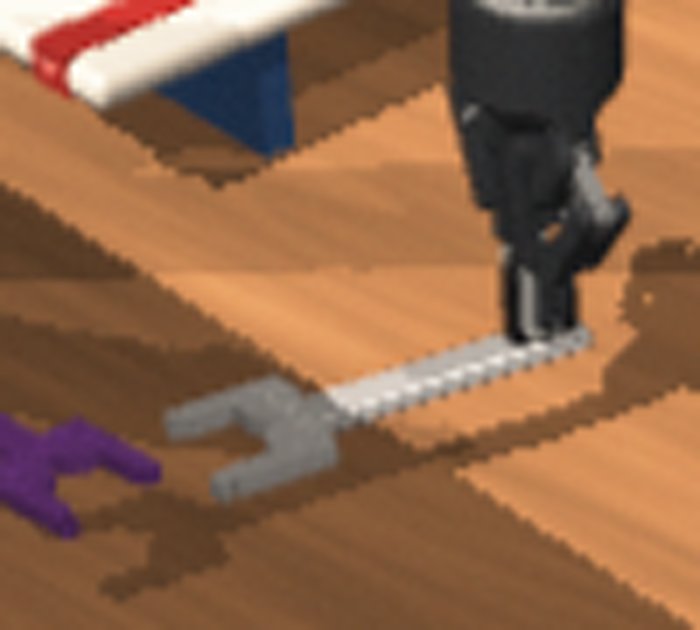

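Request:
send_rows([
  [-1, 0.002, -0.004, 0, -0.04],
  [-1, 0.005, -0.007, 0, -0.08],
  [-1, 0.006, -0.007, 0, -0.098],
  [-1, 0.006, -0.006, 0, -0.098],
  [-1, 0.007, -0.006, 0, -0.098],
  [-1, 0.0075, -0.005, 0, -0.098],
  [-1, 0.008, -0.004, 0, -0.098],
  [-1, 0.008, -0.0035, 0, -0.098],
  [-1, 0.0085, -0.003, 0, -0.098],
  [-1, 0.008, -0.002, 0, -0.08],
  [-1, 0.005, -0.001, 0, -0.05],
  [-1, 0, 0, 0, 0],
])

```text
clock: 7.22
eef_pos: [509.0, -249.0, 80.7]
tool_rot: [3.128, 0.006, 0.629]
force: [1.1, -0.5, -3.1]
width: 11.5
```

```bash
python3 plan.py 571.5 -200 95 1.576 11 -1
```

```text
clk 7.22 pos [ 509.  -249.    80.7] rot [3.128 0.006 0.629] F [ 1.1 -0.5 -3.1] T [-0.08  0.13 -0.03] w 11.5 q [ 0.43  0.71 -0.05  1.89  0.09  0.53 -0.63]
[-1.0, 0.0072, -0.0003, -0.0013, -0.0861]
[-1.0, 0.0072, 0.0004, -0.0013, -0.0861]
[-1.0, 0.0072, 0.001, -0.0013, -0.0861]
[-1.0, 0.007, 0.0016, -0.0013, -0.0861]
[-1.0, 0.0069, 0.0022, -0.0013, -0.0861]
[-1.0, 0.0067, 0.0028, -0.0013, -0.0861]
[-1.0, 0.0064, 0.0033, -0.0013, -0.0861]
[-1.0, 0.0061, 0.0039, -0.0013, -0.0861]
[-1.0, 0.0057, 0.0044, -0.0013, -0.0861]
[-1.0, 0.0053, 0.0049, -0.0013, -0.0861]
[-1.0, 0.0049, 0.0053, -0.0013, -0.0861]
```

Request:
send_rows([
  [-1, 0.004, 0, -0.002, -0.05],
  [-1, 0.007, 0, -0.002, -0.086],
  [-1, 0.007, 0.001, -0.002, -0.086],
  [-1, 0.007, 0.0015, -0.002, -0.086],
  [-1, 0.007, 0.002, -0.002, -0.086],
  [-1, 0.0065, 0.003, -0.002, -0.086],
  [-1, 0.0065, 0.003, -0.002, -0.086],
  [-1, 0.006, 0.004, -0.002, -0.086],
  [-1, 0.005, 0.004, -0.001, -0.086],
  [-1, 0.003, 0.003, 0, -0.06],
  [-1, 0.001, 0.001, 0, -0.03],
  [-1, 0, 0, 0, 0],
])

```text
clock: 8.22
eef_pos: [558.4, -210.3, 90.8]
tool_rot: [-3.134, 0.016, 1.489]
force: [-0.2, 0.5, -2.5]
width: 11.4
```

```bash
python3 plan.py 571.5 -200 95 1.576 4 -1; python3 snap.py 6; python3 plan.py 571.5 -200 95 1.576 4 -1; python3 - <<'E'
from ov import *
overlay("scene6",[],(220,120,390,280),"pics/f2.png",4)
overlay("top6",[],(250,140,410,240),"pics/f1.png",5)
E
```

```text
clk 8.22 pos [ 558.4 -210.3   90.8] rot [-3.134  0.016  1.489] F [-0.2  0.5 -2.5] T [-0.14 -0.02  0.08] w 11.4 q [ 0.48  0.75 -0.29  1.78  0.34  0.67 -0.09]
[-1.0, 0.0028, 0.003, -0.0011, -0.0219]
[-1.0, 0.0028, 0.0031, -0.0011, -0.0219]
[-1.0, 0.0027, 0.0032, -0.0011, -0.0219]
[-1.0, 0.0026, 0.0032, -0.0011, -0.0219]
clk 8.32 pos [ 558.  -210.7   90.8] rot [-3.134  0.016  1.486] F [ 0.5 -0.5 -2.4] T [-0.22  0.01  0.  ] w 11.0 q [ 0.48  0.75 -0.28  1.78  0.34  0.67 -0.09]
[-1.0, 0.003, 0.0031, -0.001, -0.0224]
[-1.0, 0.0029, 0.0032, -0.001, -0.0224]
[-1.0, 0.0028, 0.0033, -0.001, -0.0224]
[-1.0, 0.0027, 0.0033, -0.001, -0.0224]
```

View pics/f2.png

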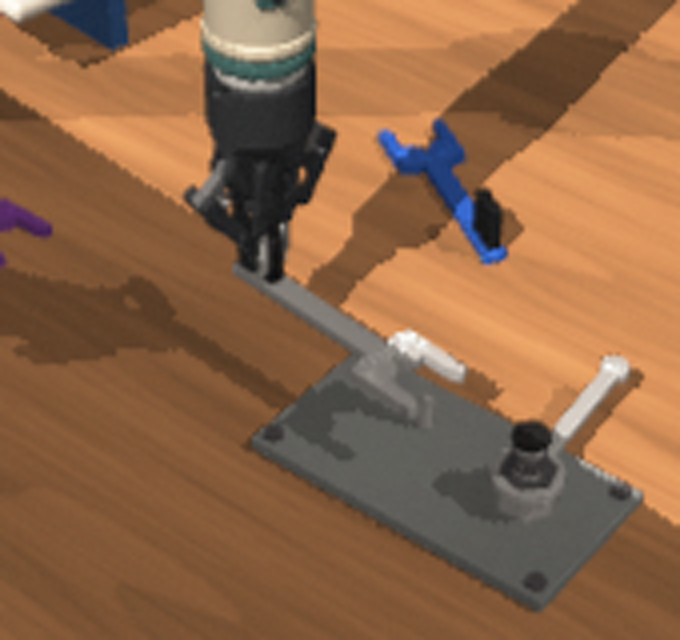

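View pics/f1.png

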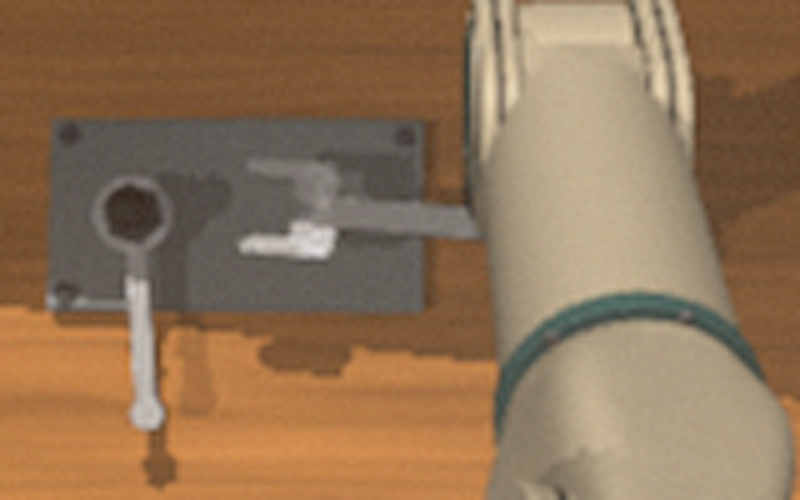

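Request:
send_rows([
  [-1, 0.003, 0.003, 0, -0.02],
  [-1, 0.005, 0.0035, 0, -0.025],
  [-1, 0.006, 0.0035, 0, -0.025],
  [-1, 0.006, 0.002, 0, -0.015],
  [-1, 0.005, 0.0, 0, 0],
  [-1, 0.003, 0, 0, 0],
  [-1, 0, 0, 0, 0],
  [-1, 0, 0, 0, 0],
])

```text
clock: 8.98
eef_pos: [571.3, -180.2, 89.9]
tool_rot: [-3.131, 0.015, 1.577]
force: [-0.6, -0.2, -3.1]
width: 11.4
```

```bash
python3 snap.py 7; python3 plan.py 571.5 -167 90 1.576 1 -1; python3 - <<'E'
from ov import *
J=(570.8,35.1,.0056)
it=[(plate(),J,(0,255,255)),(circ(26,42),J,(0,255,0)),(circ(6,36,-18.6,-100),J,(0,0,255))]
overlay("top7",it,(250,150,350,220),"pics/g1.png",8)
E
```

```text
clk 9.08 pos [ 571.3 -180.5   89.9] rot [-3.131  0.015  1.577] F [-0.3  0.4 -3.4] T [-0.14 -0.05 -0.02] w 11.4 q [ 0.44  0.76 -0.3   1.77  0.36  0.68 -0.07]
[-1.0, 0.0135, 0.0003, -0.0001, 0.001]
```

View pics/g1.png

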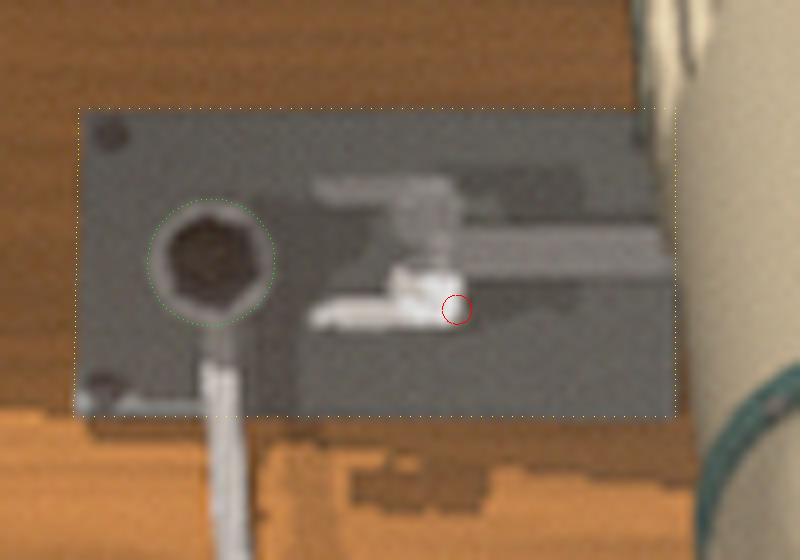

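Request:
send_rows([
  [-1, 0.003, 0, 0, 0],
  [-1, 0.004, 0, 0, 0],
  [-1, 0.004, 0, 0.003, 0],
  [-1, 0.002, 0, 0.006, 0],
  [-1, 0, 0, 0.01, 0],
  [-1, 0, 0, 0.01, 0],
  [-1, 0, 0, 0.01, 0],
  [-1, 0, 0, 0.006, 0],
  [-1, 0, 0, 0.002, 0],
  [-1, 0, 0, 0, 0],
  [-1, 0, 0, 0, 0],
])

```text
clock: 10.0
eef_pos: [569.8, -168.5, 36.1]
tool_rot: [-3.13, 0.016, 1.574]
force: [0.2, -0.4, 0.7]
width: 11.0
```

```bash
python3 snap.py 8; python3 plan.py 571.5 -167 38 1.576 1 -1; python3 - <<'E'
from ov import *
J=(570.8,35.1,.0056)
it=[(circ(26,42),J,(0,255,0)),(circ(6,36,-18.6,-100),J,(0,0,255))]
overlay("top8",it,(250,150,350,220),"pics/h1.png",8)
overlay("scene8",[],(260,160,390,280),"pics/h2.png",5)
E
```

```text
clk 10.10 pos [ 570.  -168.4   36.6] rot [-3.13   0.016  1.574] F [-0.4  0.6 -2.2] T [ 0.11 -0.05  0.01] w 10.9 q [ 0.39  0.83 -0.26  1.8   0.4   0.57 -0.12]
[-1.0, 0.0014, 0.0016, -0.0014, -0.0017]
```

View pics/h1.png

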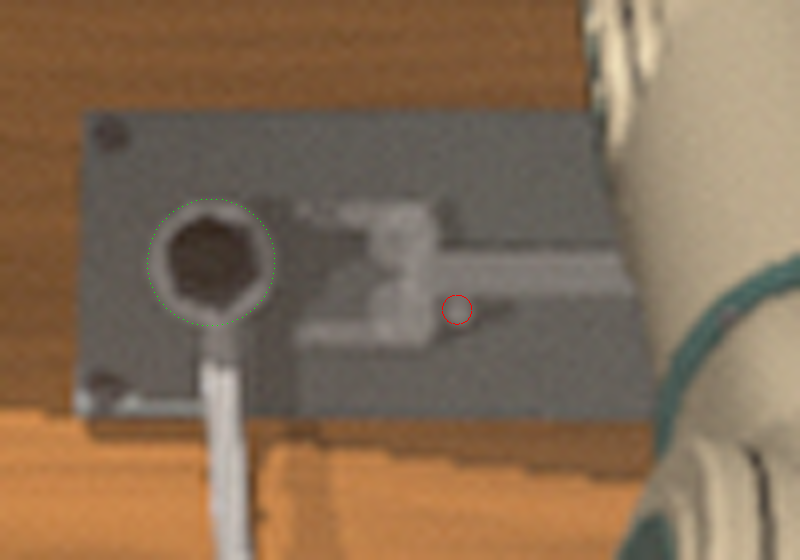

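View pics/h2.png

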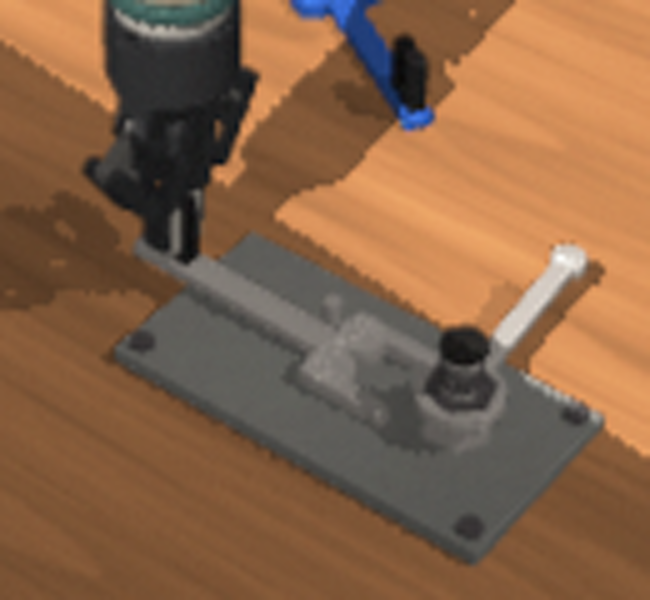

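```bash
cat > rel.py <<'E'
from ov import *
import sys
n=sys.argv[1]; z0=float(sys.argv[2]); y0=float(sys.argv[3])
def sp2(z0):
    z=10+z0; L=[]
    for s in (1,-1):
        L+= [seg((50,10*s,z),(112,10*s,z),90), seg((130,30*s,z),(165,30*s,z),45),seg((140,19*s,z),(165,19*s,z),30)]
    L+=[seg((120.5,-28,z),(120.5,-12,z),20),seg((120.5,28,z),(120.5,12,z),20)]
    P=np.vstack(L); P[:,0]-=150; return P
J0=(570.8,35.1,.0056)
pl=plate(); 
# whole plate from clean image
pj,f=fit(np.vstack([pl,circ(26,42)]),J0,["top0"],(5,5,.02)); print("jig top0 plate+ring",np.round(pj,4),f)
pj2,f=fit(circ(26,42),J0,["top0"],(5,5,.0001)); print("ring only",np.round(pj2,3))
pj3,f=fit(circ(13.5,78),J0,["top0"],(5,5,.0001)); print("pad only",np.round(pj3,3))
ps,f=fit(sp2(z0),(571,y0,1.575),[n],(6,8,.04)); print("jaw",np.round(ps,4),f)
it=[(circ(26,42),pj,(0,255,0)),(plate(),pj,(0,255,0)),(sp2(z0),ps,(0,255,255))]
overlay(n,it,(250,150,350,220),"pics/rel%s.png"%n,8)
E
python3 rel.py top8 14 -20
```

```text
jig top0 plate+ring [5.698076e+02 3.491220e+01 2.900000e-03] -129.74171447753906
ring only [5.6580e+02 3.0167e+01 6.0000e-03]
pad only [5.68011e+02 3.29900e+01 6.00000e-03]
jaw [568.3082 -26.0382   1.5757] -148.3409423828125
```

View pics/reltop8.png

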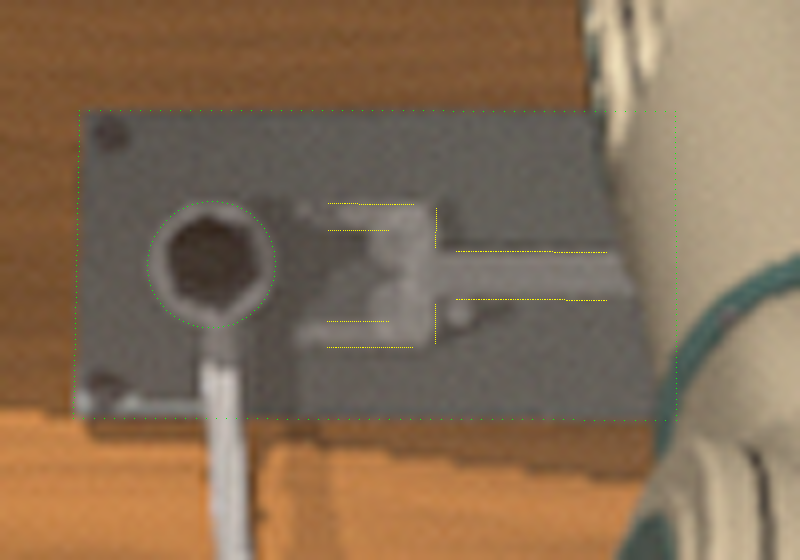

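Request:
send_rows([
  [-1, 0, -0.0015, -0.002, 0],
  [-1, 0, 0, 0.001, 0],
  [-1, 0, 0, 0.002, 0],
  [-1, 0, 0, 0.002, 0],
  [-1, 0, 0, 0.001, 0],
  [-1, 0, 0, 0, 0],
])

```text
clock: 10.6
eef_pos: [569.2, -169.3, 34.7]
tool_rot: [-3.133, 0.017, 1.574]
force: [-1.4, 0.2, 1.4]
width: 11.3
```

```bash
python3 plan.py 571.3 -167 30 1.576 1 -1
```

```text
clk 10.60 pos [ 569.2 -169.3   34.7] rot [-3.133  0.017  1.574] F [-1.4  0.2  1.4] T [0.53 0.13 0.19] w 11.3 q [ 0.39  0.83 -0.26  1.81  0.4   0.56 -0.13]
[-1.0, 0.0023, 0.0021, 0.0047, -0.0017]
```

Request:
send_rows([
  [-1, 0, 0, -0.003, 0],
  [-1, 0, 0.001, 0, 0],
  [-1, 0, 0.0015, 0, 0],
  [-1, 0, 0, 0.0, 0],
  [-1, 0, 0, 0.0, 0],
])

```text
clock: 11.02
eef_pos: [571.7, -168.9, 37.3]
tool_rot: [-3.132, 0.017, 1.575]
force: [-0.3, -0.4, -1.9]
width: 11.1
```

```bash
python3 plan.py 571.3 -167 30 1.576 1 -1
```

```text
clk 11.02 pos [ 571.7 -168.9   37.3] rot [-3.132  0.017  1.575] F [-0.3 -0.4 -1.9] T [-0.17  0.    0.  ] w 11.1 q [ 0.39  0.83 -0.26  1.8   0.4   0.57 -0.12]
[-1.0, 0.0019, -0.0004, 0.0073, -0.0013]
```

Now lower gently, with the jaw touching first.

Request:
send_rows([
  [-1, 0, 0, 0.002, 0],
  [-1, 0, 0, 0.002, 0],
  [-1, 0, 0, 0.002, 0],
  [-1, 0, 0, 0.002, 0],
  [-1, 0, 0, 0.001, 0],
  [-1, 0, 0, 0, 0],
])

```text
clock: 11.52
eef_pos: [572.1, -170.4, 30.0]
tool_rot: [-3.133, 0.019, 1.574]
force: [-0.9, -0.6, -0.0]
width: 11.4
```

```bash
python3 plan.py 571.3 -167 30 1.576 1 -1
```

```text
clk 11.52 pos [ 572.1 -170.4   30. ] rot [-3.133  0.019  1.574] F [-0.9 -0.6 -0. ] T [0.23 0.12 0.06] w 11.4 q [ 0.39  0.84 -0.25  1.8   0.4   0.56 -0.13]
[-1.0, 0.0034, -0.0008, 0.0, -0.002]
```

Request:
send_rows([
  [-1, 0.002, 0, 0, 0],
  [-1, 0.002, 0, 0, 0],
  [-1, 0.002, 0, 0, 0],
  [-1, 0.002, 0, 0, 0],
  [-1, 0.001, 0, 0, 0],
  [-1, 0.0, 0, 0, 0],
])

```text
clock: 12.02
eef_pos: [573.0, -162.0, 29.9]
tool_rot: [-3.135, 0.021, 1.572]
force: [-0.5, -1.6, 1.6]
width: 11.2
```

```bash
python3 plan.py 571.3 -112.5 30 1.576 1 -1;python3 snap.py 9; python3 rel.py top9 12 -15
```

```text
clk 12.02 pos [ 573.  -162.    29.9] rot [-3.135  0.021  1.572] F [-0.5 -1.6  1.6] T [0.06 0.02 0.06] w 11.2 q [ 0.37  0.84 -0.25  1.81  0.4   0.55 -0.15]
[-1.0, 0.0495, -0.0016, -0.0001, -0.004]
jig top0 plate+ring [5.698076e+02 3.491220e+01 2.900000e-03] -129.74171447753906
ring only [5.6580e+02 3.0167e+01 6.0000e-03]
pad only [5.68011e+02 3.29900e+01 6.00000e-03]
jaw [572.0139 -19.1892   1.5744] -146.56985473632812
```

View pics/reltop9.png

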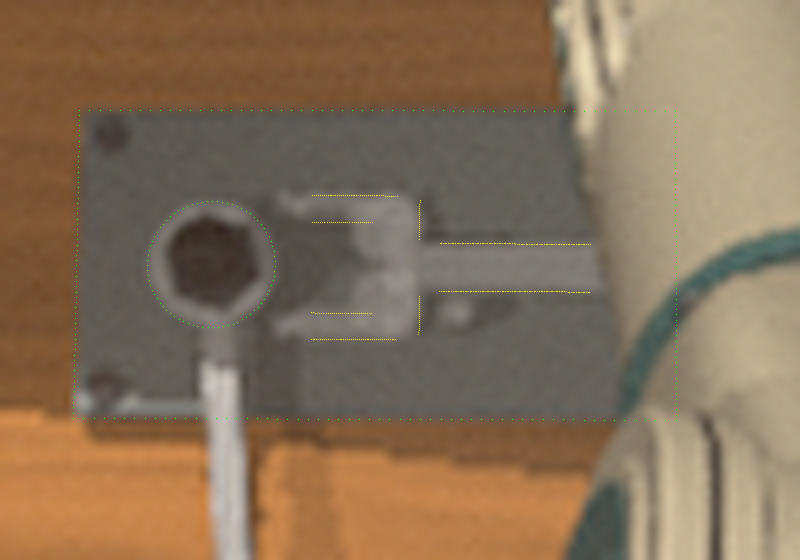

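```bash
python3 - <<'E'
from ov import *
for n in ("top0","top8","top9"):
    d=load(n); g=d["img"].astype(float).mean(-1)
    a,b,c,e=303,183,312,194
    w=g[b:e,a:c]; w=np.clip(w-np.median(w)-8,0,None); 
    if n!="top0": w[:4]=0
    v,u=np.mgrid[b:e,a:c]; uv=[(w*u).sum()/w.sum(),(w*v).sum()/w.sum()]
    for z in (36,30,24):
        X=unproj(uv,z,d["K"],d["R"],d["t"])[0]; print(n,np.round(uv,2),z,np.round(X+[18.6,100,0],1))
E
```

```text
top0 [306.68 188.41] 36 [570.7  34.9  36. ]
top0 [306.68 188.41] 30 [571.5  35.1  30. ]
top0 [306.68 188.41] 24 [572.4  35.4  24. ]
top8 [304.04 188.71] 36 [569.7  43.5  36. ]
top8 [304.04 188.71] 30 [570.5  43.8  30. ]
top8 [304.04 188.71] 24 [571.3  44.1  24. ]
top9 [306.75 188.49] 36 [570.4  34.6  36. ]
top9 [306.75 188.49] 30 [571.3  34.9  30. ]
top9 [306.75 188.49] 24 [572.1  35.1  24. ]
```

Request:
send_rows([
  [-1, 0, -0.001, 0, 0],
  [-1, 0.001, -0.001, 0, 0],
  [-1, 0.002, -0.0002, 0, 0],
  [-1, 0.002, -0.0002, 0, 0],
  [-1, 0.002, -0.0002, 0, 0],
  [-1, 0.002, -0.0002, 0, 0],
  [-1, 0, 0, 0, 0],
])

```text
clock: 12.7
eef_pos: [571.0, -152.4, 29.8]
tool_rot: [-3.138, 0.021, 1.57]
force: [0.8, -0.2, 0.6]
width: 11.3
```

```bash
python3 plan.py 571.3 -112.5 30 1.576 1 -1
```

```text
clk 12.70 pos [ 571.  -152.4   29.8] rot [-3.138  0.021  1.57 ] F [ 0.8 -0.2  0.6] T [ 0.15 -0.16 -0.05] w 11.3 q [ 0.35  0.83 -0.24  1.82  0.4   0.54 -0.16]
[-1.0, 0.0399, 0.0003, -0.0002, -0.0058]
```

Request:
send_rows([
  [-1, 0.002, 0, 0, -0.002],
  [-1, 0.002, 0, 0, -0.002],
  [-1, 0.002, 0, 0, 0],
  [-1, 0.002, 0, 0, 0],
  [-1, 0.002, 0, 0, 0],
  [-1, 0, 0, 0, 0],
])

```text
clock: 13.2
eef_pos: [571.0, -141.6, 29.8]
tool_rot: [-3.138, 0.021, 1.575]
force: [0.7, -1.4, 0.0]
width: 11.4
```

```bash
python3 plan.py 571.3 -112.5 30 1.576 1 -1;python3 snap.py 10; python3 rel.py top10 12 0
```

```text
clk 13.20 pos [ 571.  -141.6   29.8] rot [-3.138  0.021  1.575] F [ 0.7 -1.4  0. ] T [ 0.15 -0.16 -0.05] w 11.4 q [ 0.33  0.83 -0.24  1.83  0.4   0.53 -0.18]
[-1.0, 0.0291, 0.0005, -0.0002, -0.0013]
jig top0 plate+ring [5.698076e+02 3.491220e+01 2.900000e-03] -129.74171447753906
ring only [5.6580e+02 3.0167e+01 6.0000e-03]
pad only [5.68011e+02 3.29900e+01 6.00000e-03]
jaw [571.6898   0.6274   1.5766] -131.76217651367188
```

View pics/reltop10.png

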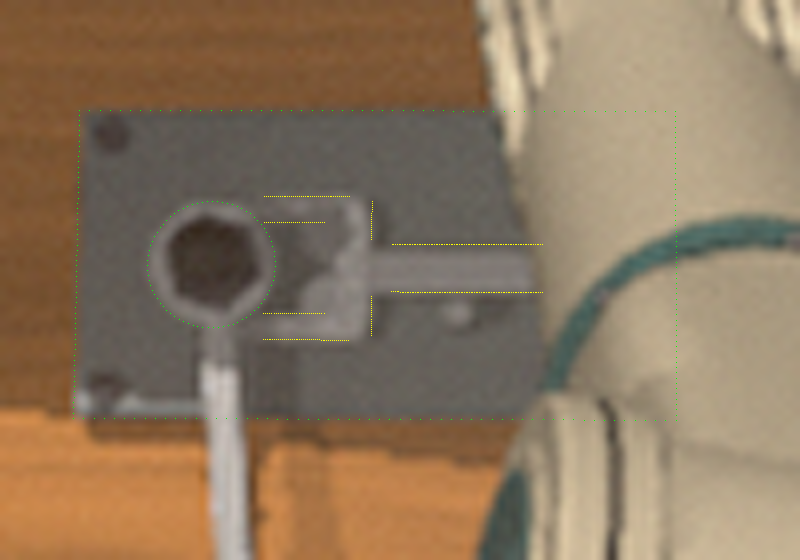

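Request:
send_rows([
  [-1, 0.002, 0, 0, 0],
  [-1, 0.002, 0, 0, 0],
  [-1, 0.002, 0, 0, 0],
  [-1, 0.002, 0, 0, 0],
  [-1, 0, 0, 0, 0],
])

```text
clock: 13.72
eef_pos: [570.9, -134.1, 29.8]
tool_rot: [-3.138, 0.022, 1.574]
force: [0.2, -1.8, 1.0]
width: 11.5
```

```bash
python3 plan.py 571.3 -112.5 30 1.576 1 -1
```

```text
clk 13.72 pos [ 570.9 -134.1   29.8] rot [-3.138  0.022  1.574] F [ 0.2 -1.8  1. ] T [ 0.25 -0.12 -0.  ] w 11.5 q [ 0.32  0.83 -0.24  1.84  0.4   0.53 -0.19]
[-1.0, 0.0216, 0.0004, -0.0002, -0.0024]
```

Request:
send_rows([
  [-1, 0.002, 0, 0, 0],
  [-1, 0.002, 0, 0, 0],
  [-1, 0.002, 0, 0, 0],
  [-1, 0.002, 0, 0, 0],
  [-1, 0, 0, 0, 0],
])

```text
clock: 14.13
eef_pos: [571.0, -125.6, 29.8]
tool_rot: [-3.138, 0.022, 1.573]
force: [0.1, -2.2, 1.1]
width: 11.1
```

```bash
python3 plan.py 571.3 -112.5 30 1.576 1 -1
```

```text
clk 14.13 pos [ 571.  -125.6   29.8] rot [-3.138  0.022  1.573] F [ 0.1 -2.2  1.1] T [ 0.21 -0.11 -0.04] w 11.1 q [ 0.3   0.83 -0.23  1.84  0.4   0.52 -0.21]
[-1.0, 0.0131, 0.0003, -0.0002, -0.0028]
```

Request:
send_rows([
  [-1, 0.002, 0, 0, 0],
  [-1, 0.002, 0, 0, 0],
  [-1, 0.002, 0, 0, 0],
  [-1, 0.0015, 0, 0, 0],
  [-1, 0, 0, 0, 0],
])

```text
clock: 14.55
eef_pos: [571.0, -117.5, 29.8]
tool_rot: [-3.139, 0.023, 1.573]
force: [-0.1, -3.1, 1.6]
width: 11.1
```

Request:
send_rows([
  [-1, 0.0015, 0, 0, 0],
  [-1, 0.0015, 0, 0, 0],
])

```text
clock: 14.72
eef_pos: [571.0, -114.7, 29.7]
tool_rot: [-3.139, 0.023, 1.573]
force: [-0.6, -3.8, 3.0]
width: 11.0
```

Request:
send_rows([
  [-1, 0.0015, 0, 0, 0],
  [-1, 0.0015, 0, 0, 0],
])

```text
clock: 14.88
eef_pos: [571.0, -113.8, 29.9]
tool_rot: [-3.138, 0.026, 1.572]
force: [-0.7, -6.7, 5.2]
width: 11.4
```

Request:
send_rows([
  [-1, 0.002, 0, 0, 0],
  [-1, 0.002, 0, 0, 0],
  [-1, 0.002, 0, 0, 0],
])

```text
clock: 15.13
eef_pos: [570.6, -113.7, 30.2]
tool_rot: [-3.138, 0.033, 1.569]
force: [-0.6, -7.2, 2.5]
width: 11.3
```

```bash
python3 plan.py 571.3 -112.5 30 1.576 1 -1; python3 snap.py 11; python3 rel.py top11 12 34; python3 - <<'E'
from ov import *
J=(570.5,35,.003)
overlay("scene11",[(circ(26,42),J,(0,255,0))],(280,160,390,280),"pics/k2.png",5)
E
```

```text
clk 15.13 pos [ 570.6 -113.7   30.2] rot [-3.138  0.033  1.569] F [-0.6 -7.2  2.5] T [-0.79 -0.14  0.06] w 11.3 q [ 0.27  0.82 -0.22  1.85  0.4   0.51 -0.24]
[-1.0, 0.0012, 0.0007, 0.0002, -0.0074]
jig top0 plate+ring [5.698076e+02 3.491220e+01 2.900000e-03] -129.74171447753906
ring only [5.6580e+02 3.0167e+01 6.0000e-03]
pad only [5.68011e+02 3.29900e+01 6.00000e-03]
jaw [571.6794  30.099    1.5733] -133.22328186035156
```

View pics/reltop11.png

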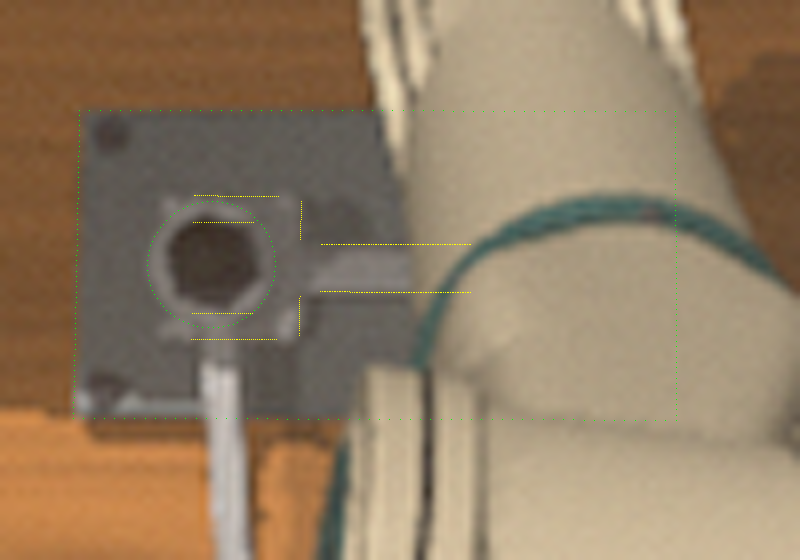

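View pics/k2.png

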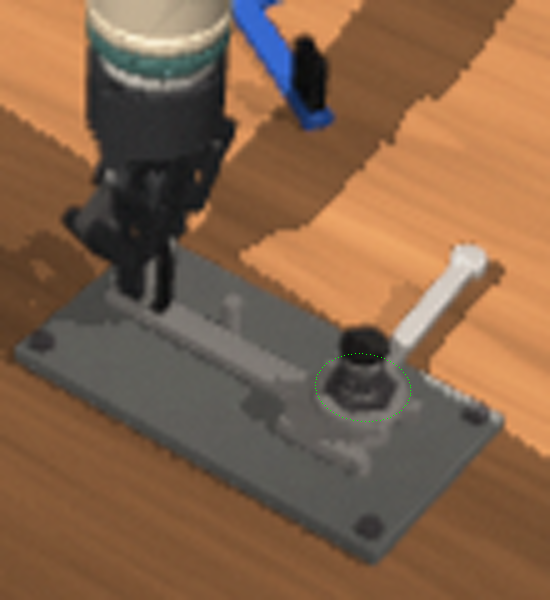

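Request:
send_rows([
  [-1, 0, 0, 0, 0],
  [-1, 0, 0, 0, 0],
  [-0.5, 0, 0, 0, 0],
  [-0.3, 0, 0, 0, 0],
  [-0.1, 0, 0, 0, 0],
  [-0.1, 0, 0, 0, 0],
  [-0.1, 0, 0, 0, 0],
])

```text
clock: 15.82
eef_pos: [569.3, -109.1, 28.8]
tool_rot: [-3.135, 0.029, 1.573]
force: [-0.3, -0.2, -0.6]
width: 38.5
```

Request:
send_rows([
  [-0.1, 0, 0, -0.004, 0],
  [-0.1, 0, 0, -0.01, 0],
  [-0.1, 0, 0, -0.015, 0],
  [-0.1, 0, 0, -0.02, 0],
  [-0.1, 0, 0, -0.02, 0],
  [-0.1, 0, 0, -0.02, 0],
  [-0.1, 0, 0, -0.01, 0],
  [-0.1, 0, 0, 0, 0],
])

```text
clock: 16.48
eef_pos: [569.3, -104.5, 135.1]
tool_rot: [-3.133, 0.028, 1.575]
force: [-0.3, 0.2, -0.0]
width: 38.9
```

```bash
python3 plan.py 400 -80 140 1.57 1 -1; python3 snap.py 12; python3 rel.py top12 12 34; python3 - <<'E'
from ov import *
J=(570.5,35,.003)
overlay("scene12",[(spanner(12),(570.5,-115,1.574),(0,255,255))],(280,160,390,280),"pics/l2.png",5)
E
```

```text
clk 16.48 pos [ 569.3 -104.5  135.1] rot [-3.133  0.028  1.575] F [-0.3  0.2 -0. ] T [-0.   -0.04 -0.  ] w 38.9 q [ 0.31  0.67 -0.3   1.8   0.32  0.73 -0.17]
[-1.0, 0.0252, -0.1692, -0.0049, 0.0053]
jig top0 plate+ring [5.698076e+02 3.491220e+01 2.900000e-03] -129.74171447753906
ring only [5.6580e+02 3.0167e+01 6.0000e-03]
pad only [5.68011e+02 3.29900e+01 6.00000e-03]
jaw [571.6555  39.8806   1.5728] -107.27801
```

View pics/l2.png

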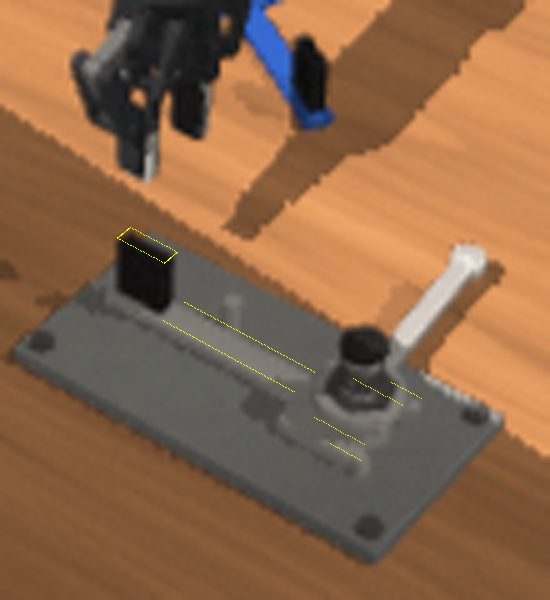

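View pics/reltop12.png

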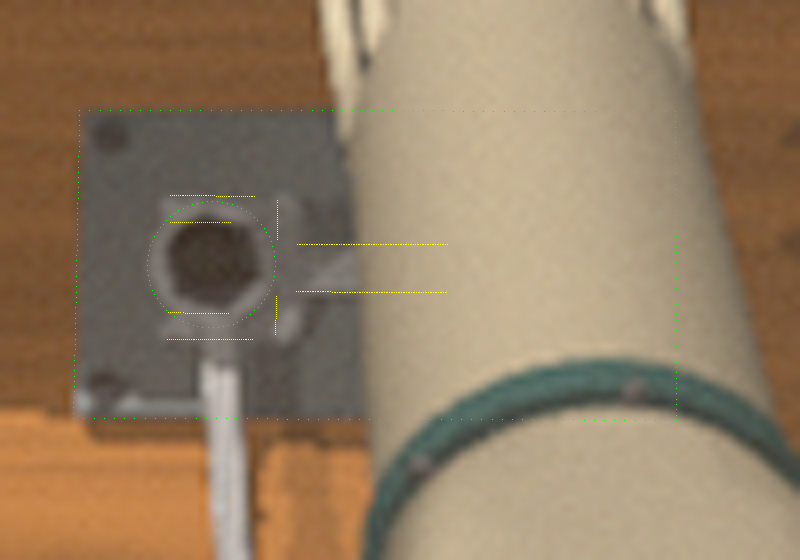

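Request:
send_rows([
  [-1, 0.002, -0.007, 0, 0],
  [-1, 0.004, -0.012, 0, 0],
  [-1, 0.007, -0.015, 0, 0],
  [-1, 0.009, -0.015, 0, 0],
  [-1, 0.009, -0.015, 0, 0],
  [-1, 0.009, -0.012, 0, 0],
  [-1, 0.007, -0.006, 0, 0],
  [-1, 0.004, -0.002, 0, 0],
  [-1, 0.002, 0, 0, 0],
  [-1, 0, 0, 0, 0],
  [-1, 0, 0, 0, 0],
])

```text
clock: 17.5
eef_pos: [469.7, -49.7, 122.7]
tool_rot: [-3.109, 0.026, 1.574]
force: [-0.6, -0.0, -0.2]
width: 0.1
```

```bash
python3 snap.py 13; python3 plan.py 475 -10 28 1.57 1 -1; python3 rel.py top13 12 34; python3 - <<'E'
from ov import *
J=(570.5,35,.003)
d=load("top0"); print(unproj([[279.2,222.8]],42,d["K"],d["R"],d["t"]))
overlay("scene13",[(circ(26,42),J,(0,255,0))],(280,130,390,280),"pics/m2.png",4)
E
```

```text
clk 17.60 pos [469.9 -49.9 122.8] rot [-3.109  0.026  1.574] F [-0.  -0.2 -0.2] T [-0.02 -0.05 -0.02] w -0.1 q [ 0.22  0.58 -0.28  2.07  0.34  0.57 -0.31]
[-1.0, 0.0399, 0.0052, 0.0948, 0.0039]
jig top0 plate+ring [5.698076e+02 3.491220e+01 2.900000e-03] -129.74171447753906
ring only [5.6580e+02 3.0167e+01 6.0000e-03]
pad only [5.68011e+02 3.29900e+01 6.00000e-03]
jaw [571.7158  26.       1.5392] -120.32244873046875
[[438.99763229  22.02114961  42.        ]]
```

View pics/m2.png

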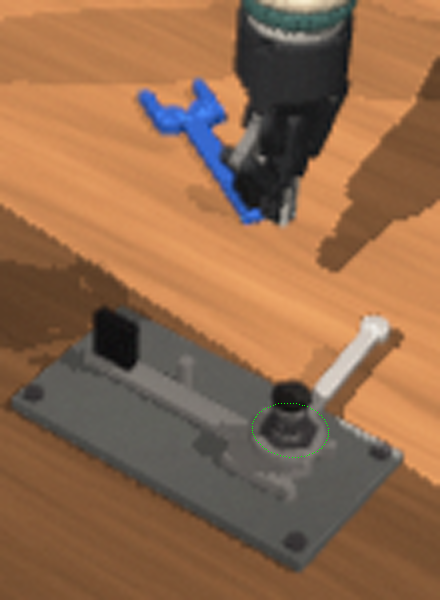

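View pics/reltop13.png

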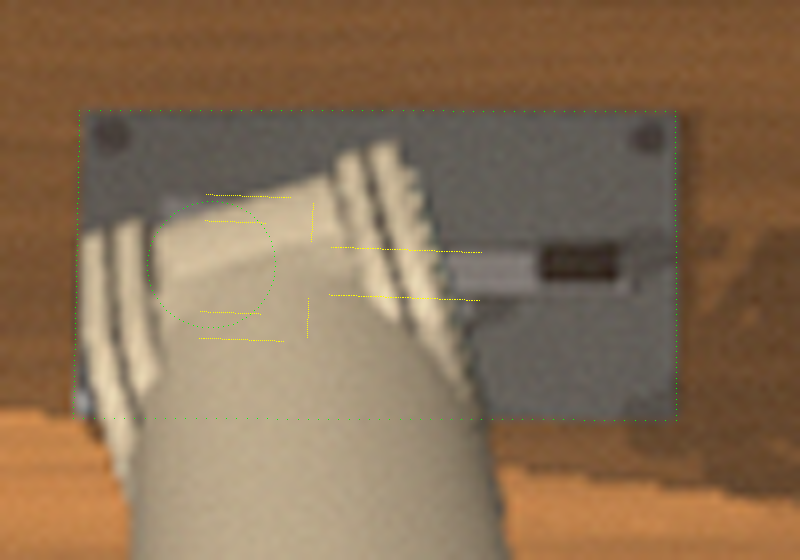

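Request:
send_rows([
  [-1, 0.003, 0.001, 0.008, 0],
  [-1, 0.006, 0.001, 0.015, 0],
  [-1, 0.007, 0.001, 0.018, 0],
  [-1, 0.007, 0.001, 0.018, 0],
  [-1, 0.005, 0.001, 0.015, 0],
  [-1, 0.002, 0, 0.008, 0],
  [-1, 0, 0, 0.004, 0],
  [-1, 0, 0, 0, 0],
  [-1, 0, 0, 0, 0],
])

```text
clock: 18.35
eef_pos: [477.5, -23.2, 30.0]
tool_rot: [-3.116, 0.027, 1.568]
force: [0.6, 0.8, -0.3]
width: -0.1
```

```bash
python3 plan.py 476 -5 27 1.57 1 -1; 
```

```text
clk 18.35 pos [477.5 -23.2  30. ] rot [-3.116  0.027  1.568] F [ 0.6  0.8 -0.3] T [ 0.09 -0.04 -0.01] w -0.1 q [ 0.08  0.75 -0.16  2.11  0.42  0.34 -0.44]
[-1.0, 0.0182, -0.0015, 0.003, -0.002]
```

Request:
send_rows([
  [-1, 0.004, 0, 0.001, -0.03],
  [-1, 0.006, 0, 0.001, -0.03],
  [-1, 0.006, 0, 0, -0.03],
  [-1, 0.004, 0, 0, 0],
  [-1, 0.001, 0, 0, 0],
  [-1, 0, 0, 0, 0],
])

```text
clock: 18.85
eef_pos: [478.5, -0.8, 29.9]
tool_rot: [-3.119, 0.024, 1.666]
force: [1.2, -1.2, -0.2]
width: 0.1
```

Request:
send_rows([
  [-1, 0.002, 0, 0, 0],
  [-1, 0.002, 0, 0, 0],
  [-1, 0.002, 0, 0, 0],
])

```text
clock: 19.1
eef_pos: [478.1, 5.2, 30.2]
tool_rot: [-3.12, 0.025, 1.665]
force: [-0.2, -0.5, -0.2]
width: 0.1
```

```bash
python3 plan.py 476 10 27 1.67 1 -1; python3 snap.py 14;  python3 - <<'E'
from ov import *
overlay("scene14",[],(280,130,400,280),"pics/n2.png",4)
E
```

```text
clk 19.10 pos [478.1   5.2  30.2] rot [-3.12   0.025  1.665] F [-0.2 -0.5 -0.2] T [ 0.03 -0.04  0.03] w 0.1 q [ 0.03  0.75 -0.17  2.11  0.44  0.34 -0.43]
[-1.0, 0.005, -0.0016, 0.0032, -0.0046]
```

View pics/n2.png

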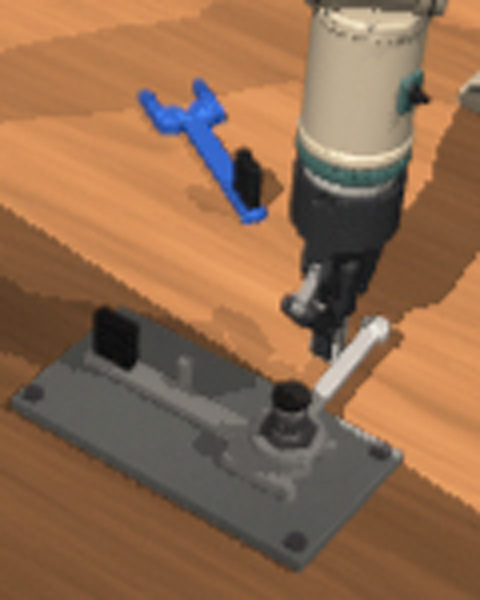

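Request:
send_rows([
  [-1, 0.001, 0, 0.002, 0],
  [-1, 0.002, 0, 0.001, 0],
  [-1, 0.002, 0, 0, 0],
])

```text
clock: 19.45
eef_pos: [477.4, 9.7, 26.7]
tool_rot: [-3.12, 0.025, 1.665]
force: [0.4, -1.4, 0.9]
width: -0.1
```

Request:
send_rows([
  [-1, 0.002, 0, 0, 0],
  [-1, 0.002, 0, 0, 0],
  [-1, 0.002, 0, 0, 0],
])

```text
clock: 19.7
eef_pos: [476.8, 15.5, 26.4]
tool_rot: [-3.119, 0.026, 1.664]
force: [-0.8, -0.2, 1.6]
width: 0.1
```

Request:
send_rows([
  [-1, 0.002, 0, 0, 0],
  [-1, 0.002, 0, 0, 0],
  [-1, 0.002, 0, 0, 0],
])

```text
clock: 19.95
eef_pos: [476.4, 21.3, 26.4]
tool_rot: [-3.119, 0.027, 1.663]
force: [1.6, -2.6, 0.4]
width: -0.3
```

Request:
send_rows([
  [-1, 0.002, 0, 0, 0],
  [-1, 0.002, 0, 0, 0.01],
  [-1, 0.002, 0, 0, 0.02],
  [-1, 0.002, 0, 0, 0.02],
])

```text
clock: 20.28
eef_pos: [476.0, 28.4, 26.3]
tool_rot: [-3.121, 0.03, 1.607]
force: [-0.2, -2.5, 1.0]
width: -0.1
```

```bash
cat > st.py <<'E'
from cell import read_state
import numpy as np
s=read_state();p=s["eef_pos"];y=s["tool_rot"][2];C=np.array([570.5,35.])
r=p[:2]-C; th=np.arctan2(r[1],-r[0]); f=s["force"][:2]
tx=np.array([np.cos(y),np.sin(y)]); ty=np.array([np.sin(y),-np.cos(y)])
print("clk %.2f p %s yaw %.3f rot %s | r %.1f th %.3f  heading-th %.3f | Fx(tool) %.1f Fy %.1f Fz %.1f T %s"%(s["clock"],np.round(p,1),y,np.round(s["tool_rot"],3),np.hypot(*r),th,(np.pi/2-y)-th,f@tx,f@ty,s["force"][2],np.round(s["torque"],2)))
E
python3 st.py
```

```text
clk 20.28 p [476.   28.4  26.3] yaw 1.607 rot [-3.121  0.03   1.607] | r 94.8 th -0.070  heading-th 0.033 | Fx(tool) -2.5 Fy -0.3 Fz 1.0 T [-0.57 -0.13 -0.04]
```

Request:
send_rows([
  [-1, 0.002, 0, 0, 0.03],
  [-1, 0.002, 0, 0, 0.03],
  [-1, 0.002, 0, 0, 0.03],
  [-1, 0.002, 0, 0, 0.025],
  [-1, 0.002, -0.0003, 0, 0.022],
])

```text
clock: 20.7
eef_pos: [475.4, 38.8, 26.0]
tool_rot: [-3.125, 0.034, 1.455]
force: [0.9, -2.8, 1.5]
width: 0.0
```

```bash
python3 st.py; python3 snap.py 15; python3 - <<'E'
from ov import *
overlay("scene15",[],(280,130,400,280),"pics/p2.png",4)
E
```

```text
clk 20.70 p [475.4  38.8  26. ] yaw 1.455 rot [-3.125  0.034  1.455] | r 95.2 th 0.040  heading-th 0.076 | Fx(tool) -2.7 Fy 1.2 Fz 1.5 T [-0.66 -0.16 -0.  ]
```

View pics/p2.png

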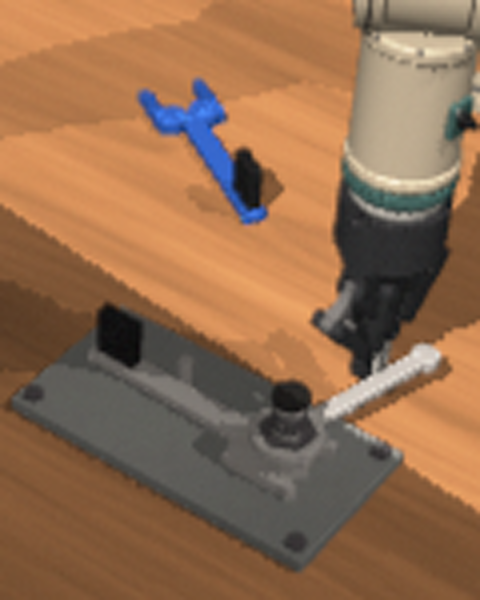

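Request:
send_rows([
  [-1, 0.002, -0.0002, 0, 0.03],
  [-1, 0.002, -0.0002, 0, 0.03],
  [-1, 0.002, -0.0003, 0, 0.03],
  [-1, 0.002, -0.0003, 0, 0.025],
  [-1, 0.002, -0.0003, 0, 0.022],
])

```text
clock: 21.22
eef_pos: [475.9, 49.3, 25.6]
tool_rot: [-3.13, 0.037, 1.306]
force: [1.4, -2.7, 1.7]
width: -0.1
```

```bash
python3 st.py
```

```text
clk 21.22 p [475.9  49.3  25.6] yaw 1.306 rot [-3.13   0.037  1.306] | r 95.7 th 0.150  heading-th 0.116 | Fx(tool) -2.3 Fy 2.1 Fz 1.7 T [-0.71 -0.11 -0.03]
```

Request:
send_rows([
  [-1, 0.002, -0.0002, 0, 0.024],
  [-1, 0.002, -0.0002, 0, 0.024],
  [-1, 0.002, -0.0002, 0, 0.024],
  [-1, 0.002, -0.0003, 0, 0.022],
  [-1, 0.002, -0.0003, 0, 0.022],
])

```text
clock: 21.63
eef_pos: [477.7, 59.8, 25.2]
tool_rot: [-3.135, 0.039, 1.176]
force: [-0.7, -3.3, 1.3]
width: 0.2
```

```bash
python3 st.py
```

```text
clk 21.63 p [477.7  59.8  25.2] yaw 1.176 rot [-3.135  0.039  1.176] | r 96.1 th 0.261  heading-th 0.133 | Fx(tool) -3.3 Fy 0.7 Fz 1.3 T [-0.64 -0.06 -0.02]
```

Request:
send_rows([
  [-1, 0.002, -0.0001, -0.0002, 0.024],
  [-1, 0.002, -0.0001, -0.0002, 0.024],
  [-1, 0.002, -0.0001, -0.0002, 0.024],
  [-1, 0.002, -0.0002, -0.0002, 0.022],
  [-1, 0.002, -0.0002, 0, 0.022],
])

```text
clock: 22.05
eef_pos: [479.8, 67.9, 25.3]
tool_rot: [-3.138, 0.044, 1.046]
force: [-0.7, -5.9, 1.3]
width: 0.1
```

```bash
python3 st.py
```

```text
clk 22.05 p [479.8  67.9  25.3] yaw 1.046 rot [-3.138  0.044  1.046] | r 96.5 th 0.348  heading-th 0.177 | Fx(tool) -5.4 Fy 2.4 Fz 1.3 T [-1.36  0.16 -0.05]
```

Request:
send_rows([
  [-1, 0.002, -0.0002, 0, 0.015],
  [-1, 0.002, -0.0002, 0, 0.015],
  [-1, 0.002, -0.0002, 0, 0.015],
])

```text
clock: 22.3
eef_pos: [479.4, 69.1, 24.7]
tool_rot: [-3.138, 0.053, 0.991]
force: [-2.2, -7.6, 2.6]
width: 0.1
```

```bash
python3 st.py
```

```text
clk 22.30 p [479.4  69.1  24.7] yaw 0.991 rot [-3.138  0.053  0.991] | r 97.2 th 0.358  heading-th 0.222 | Fx(tool) -7.5 Fy 2.3 Fz 2.6 T [-1.44  0.23  0.02]
```

Request:
send_rows([
  [-1, 0.0025, -0.0003, 0, -0.01],
  [-1, 0.0025, -0.0003, 0, -0.01],
  [-1, 0.003, -0.0003, 0, -0.01],
])

```text
clock: 22.55
eef_pos: [480.1, 70.1, 24.1]
tool_rot: [-3.135, 0.064, 1.012]
force: [-1.6, -8.7, 3.9]
width: -0.2
```

```bash
python3 st.py
```

```text
clk 22.55 p [480.1  70.1  24.1] yaw 1.012 rot [-3.135  0.064  1.012] | r 97.0 th 0.371  heading-th 0.188 | Fx(tool) -8.3 Fy 3.3 Fz 3.9 T [-1.81  0.27  0.06]
```

Request:
send_rows([
  [-1, 0.0035, -0.0003, -0.0005, 0],
  [-1, 0.004, -0.0003, -0.0005, 0],
  [-1, 0.004, -0.0003, -0.0005, 0],
])

```text
clock: 22.8
eef_pos: [480.6, 71.6, 24.7]
tool_rot: [-3.132, 0.08, 1.002]
force: [-0.4, -10.9, 2.5]
width: 0.0
```

```bash
python3 st.py
```

```text
clk 22.80 p [480.6  71.6  24.7] yaw 1.002 rot [-3.132  0.08   1.002] | r 97.0 th 0.387  heading-th 0.183 | Fx(tool) -9.4 Fy 5.5 Fz 2.5 T [-2.2   0.33  0.02]
```

Request:
send_rows([
  [-1, 0.004, 0.0005, 0, 0],
  [-1, 0.0045, 0.0005, 0, 0],
])

```text
clock: 22.97
eef_pos: [480.6, 71.9, 23.8]
tool_rot: [-3.127, 0.094, 0.995]
force: [-3.5, -10.3, 5.1]
width: -0.0
```

```bash
python3 st.py; python3 snap.py 16; python3 st.py; python3 - <<'E'
from ov import *
overlay("scene16",[],(280,130,400,280),"pics/q2.png",4)
overlay("top16",[],(240,130,360,220),"pics/q1.png",6)
E
```

```text
clk 22.97 p [480.6  71.9  23.8] yaw 0.995 rot [-3.127  0.094  0.995] | r 97.2 th 0.389  heading-th 0.187 | Fx(tool) -10.5 Fy 2.7 Fz 5.1 T [-2.04  0.72  0.02]
clk 23.07 p [480.8  72.2  23.7] yaw 0.995 rot [-3.128  0.094  0.995] | r 97.1 th 0.393  heading-th 0.182 | Fx(tool) -9.6 Fy 2.4 Fz 5.4 T [-1.91  0.67  0.02]
```

View pics/q2.png

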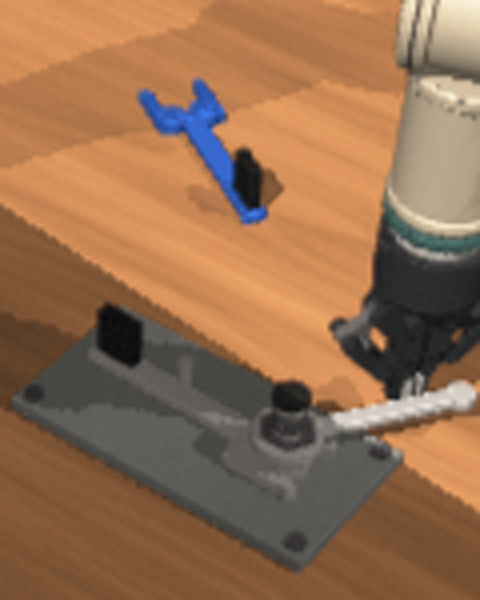

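View pics/q1.png

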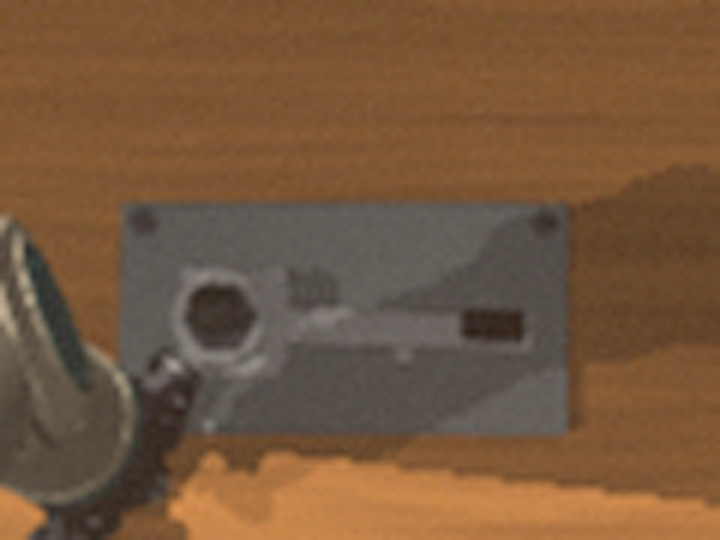

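Request:
send_rows([
  [-1, 0.0045, 0.0003, -0.0008, 0],
  [-1, 0.0052, 0.0003, -0.0008, 0],
])

```text
clock: 23.23
eef_pos: [480.9, 72.7, 24.3]
tool_rot: [-3.123, 0.109, 0.988]
force: [-2.7, -11.7, 4.1]
width: 0.2
```

```bash
python3 st.py
```

```text
clk 23.23 p [480.9  72.7  24.3] yaw 0.988 rot [-3.123  0.109  0.988] | r 97.2 th 0.398  heading-th 0.185 | Fx(tool) -11.3 Fy 4.2 Fz 4.1 T [-2.34  0.65  0.03]
```

Request:
send_rows([
  [-1, 0.0055, 0.0004, -0.0006, 0],
  [-1, 0.006, 0.0004, -0.0006, 0],
])

```text
clock: 23.4
eef_pos: [481.0, 73.4, 24.2]
tool_rot: [-3.118, 0.128, 0.98]
force: [-4.7, -11.2, 5.0]
width: 0.1
```

```bash
python3 st.py
```

```text
clk 23.40 p [481.   73.4  24.2] yaw 0.980 rot [-3.118  0.128  0.98 ] | r 97.4 th 0.405  heading-th 0.185 | Fx(tool) -11.9 Fy 2.3 Fz 5.0 T [-2.31  0.85  0.1 ]
```

Request:
send_rows([
  [-1, 0.006, 0.0003, -0.0008, 0],
  [-1, 0.0065, 0.0003, -0.0008, 0],
  [-1, 0.0065, 0.0003, -0.0008, 0],
])

```text
clock: 23.65
eef_pos: [481.1, 74.2, 24.1]
tool_rot: [-3.109, 0.16, 0.969]
force: [-4.5, -12.6, 6.7]
width: 0.0
```

```bash
python3 st.py
```

```text
clk 23.65 p [481.1  74.2  24.1] yaw 0.969 rot [-3.109  0.16   0.969] | r 97.6 th 0.413  heading-th 0.188 | Fx(tool) -12.9 Fy 3.4 Fz 6.7 T [-2.69  1.01  0.14]
```

Request:
send_rows([
  [-1, 0, 0, 0, 0],
  [-1, -0.002, 0, 0, 0],
  [-1, -0.005, 0, 0, 0],
  [-1, -0.008, 0, 0, 0],
  [-1, -0.01, 0, 0, 0],
  [-1, -0.01, 0, -0.003, 0],
  [-1, -0.008, 0, -0.01, 0],
  [-1, -0.006, 0, -0.015, 0],
  [-1, -0.004, 0, -0.02, 0],
  [-1, -0.004, 0, -0.02, 0],
  [-1, -0.002, 0, -0.01, 0],
  [-1, 0, 0, 0, 0],
])

```text
clock: 24.65
eef_pos: [450.4, 31.9, 117.1]
tool_rot: [-3.105, 0.16, 0.966]
force: [-0.2, 0.2, -1.0]
width: -0.0
```

```bash
python3 st.py; python3 snap.py 17; python3 - <<'E'
from ov import *
overlay("scene17",[],(280,130,400,280),"pics/r2.png",4)
overlay("top17",[],(240,130,360,220),"pics/r1.png",6)
E
```

```text
clk 24.65 p [450.4  31.9 117.1] yaw 0.966 rot [-3.105  0.16   0.966] | r 120.1 th -0.026  heading-th 0.630 | Fx(tool) 0.0 Fy -0.2 Fz -1.0 T [ 0.08 -0.14  0.03]
```

View pics/r2.png

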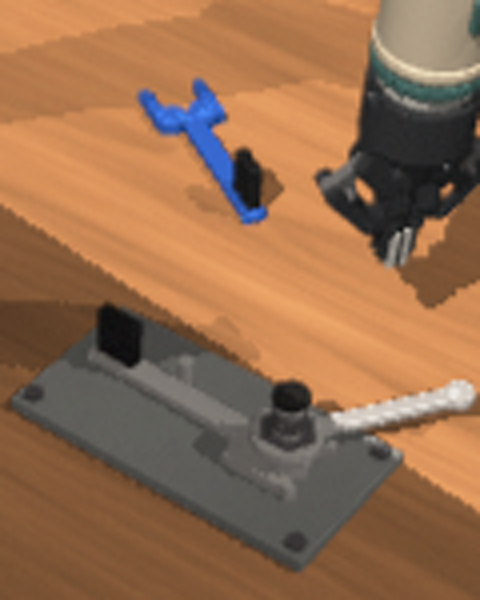

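View pics/r1.png

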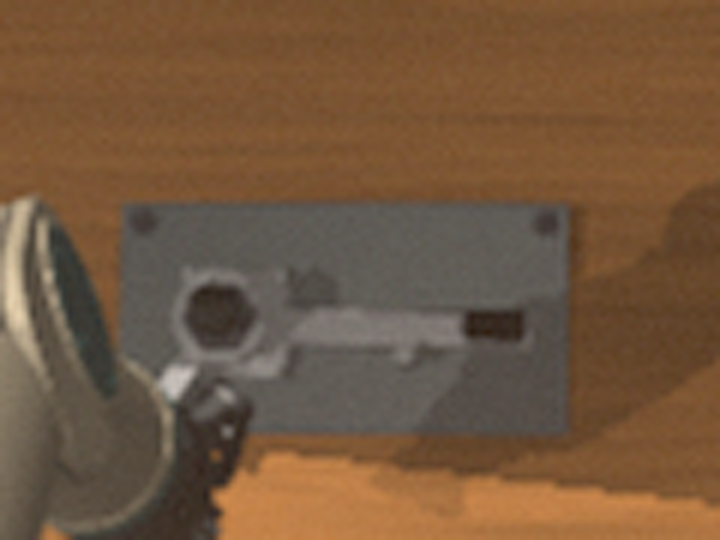

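```bash
python3 - <<'E'
from ov import *
def sp3(z0=12):
    z=10+z0; L=[]
    for s in (1,-1): L+=[seg((22,10*s,z),(112,10*s,z),90)]
    T=50+z0; c=[(-17,-6,T),(17,-6,T),(17,6,T),(-17,6,T)]
    L+=[seg(c[i],c[(i+1)%4],40) for i in range(4)]; return np.vstack(L)
for n in ("top17","scene17"):
    p,f=fit(sp3(),(569,-115,1.59),[n],(7,8,.06)); q,_=fit(plate(),(570.5,35,.003),[n],(5,5,.02))
    j=p[:2]+150*np.array([np.cos(p[2]),np.sin(p[2])]); print(n,np.round(p,3),"jaw",np.round(j,1),"jig",np.round(q,3))
    overlay(n,[(sp3(),p,(0,255,255)),(plate(),q,(0,255,0))],(250,140,350,220) if n[0]=="t" else (280,180,390,280),"pics/s%s.png"%n,7)
from cell import *
for n in ("top",):
    p=get_image(n)
    for q in ("jar","can","wheel"): print(q,[(round(float(d["score"]),2),np.round(d["box"])) for d in recognise(p,q)][:1])
E
```

```text
top17 [ 564.587 -113.964    1.53 ] jaw [570.7  35.9] jig [570.485  34.87   -0.   ]
scene17 [ 568.962 -113.832    1.53 ] jaw [575.1  36. ] jig [5.72935e+02 3.73440e+01 8.00000e-03]
jar [(0.68, array([164., 147., 192., 166.]))]
can [(0.83, array([150., 226., 181., 248.]))]
wheel [(0.75, array([173., 185., 186., 204.]))]
```

View pics/stop17.png

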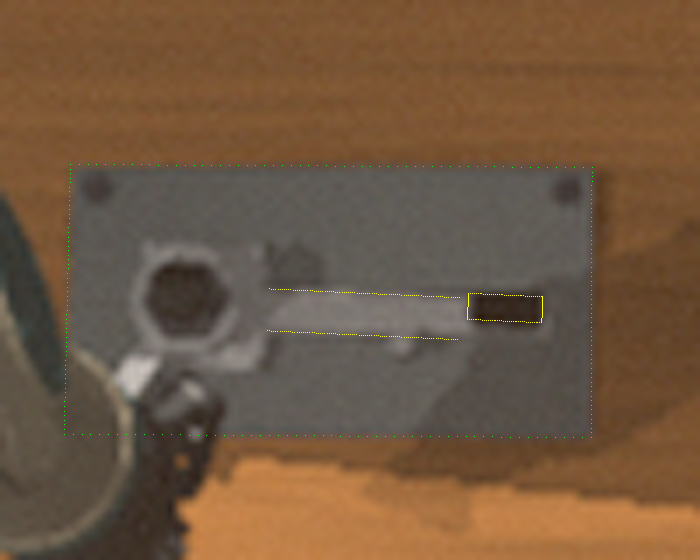

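View pics/sscene17.png

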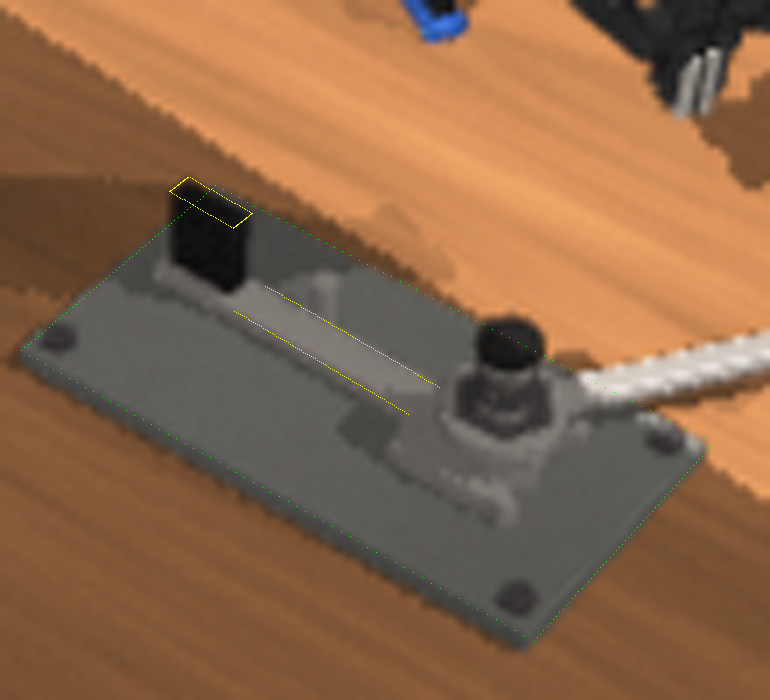

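```bash
python3 -c "
from cell import *
print(finish_job()); print(read_state()['clock'])"
```

```text
the job is handed in; nothing more can be done
None
the job is handed in; nothing more can be done
```

I slid the steel open-ended spanner fully onto the lower nut, released it, and tightened the ring spanner clockwise to its hard stop. The job is handed in at about 25 s of the 67 s allowed. The cell gives no verdict, so what follows are my own checks.

- **Open-ended spanner:** It went on until the nut's corner stopped it, with about 7 N in the sliding direction. It was released flat on the plate, its handle beside the pin on the +x side.
- **Ring spanner:** I pushed the bar at about 95–97 mm from the axis with the shut fingers.
    - It swung with 2.5–3.3 N, then the force rose with almost no further travel, which I took as the hard stop.
    - I then pulled up in steps to about 13 N across the handle. The highest horizontal reading was 13.4 N, and force was only read between moves.
    - It turned about 0.6 rad in all, including the slack of the lower nut.
- **Last checks:**
    - The last pictures show the handle against the pin and both spanners on their nuts. The jar, can and wheel are where they started, and the gripper was lifted clear.
    - The jaw centre came out about 1 mm from the screw axis in the top picture and about 2.5 mm in the scene picture. The deviations point different ways, and that is about the cameras' accuracy. I relied on the felt stop, and the tab had not shifted after the load.
- **Disagreements:**
    - The two cameras differ by about 2.5 mm on the jig's position. Ring-only and pad-only image fits were unreliable, so I did not use them.
    - The tool tilted by about 0.16 rad during the final push.

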